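# Load the heat-test stand with ceramic plates

## Task

Load the heat-test stand: using the flat lifter, carry every ceramic plate in the drying rack, balanced level on the blade, to a nest of its own in the stand; the plates carry fresh compound, so neither fingers nor arm may touch them. Only when all of them lie flat in their nests, put the terminal block in the stand's socket and press it down until its flange is flush on the stand. Leave the lifter lying in its tray the way it lay at first, and do not disturb the contactor, the selector switch or the screwdriver.

Things in the scene. Friction and masses are not known exactly. Their poses are not given: they have to be found in the camera images.
- lifter: Loose flat lifting tool, 0.3 kg, origin under the middle of its upright grip, at the underside; x points along the blade, z up. Grip: black block 26 x 26 mm, from 6 to 74 mm above the underside, faces square to x and y. Steel foot 46 mm wide (y), x -50 to +28 mm, 6 mm thick. Steel blade 20 mm wide, 4 mm thick, out to x +140 mm; its underside is level with the foot's. Centre of mass about 11 mm ahead of the grip axis. It starts lying in the tray
- blade_pad (a point): point on the top of the lifter's blade, 120 mm ahead of the grip axis and 4 mm above the underside, where the middle of a plate should lie
- tray: Fixed black open tray, 220 x 72 mm (x, y) outside, 14 mm high, walls and floor 5 mm; origin under its centre
- tray_rest (a point): point on the tray's inner floor where the lifter's origin belongs, 45 mm towards -x from the tray's centre; x runs along the tray, the way the blade points
- rack: Fixed grey plastic drying rack with three seats side by side along y, 58 mm deep (x), 180 mm wide (y); origin under its centre, front faces -x. Each seat is a pair of ledges, top 44 mm above the bench, with a 30 mm wide slot between them, open to the front and the back and free from 8 mm up, into which the blade slides along x beneath a plate. Recess above the ledges 50 x 50 mm, bounded by lips and walls 4 mm high
- rack_seat0 (a point): middle of rack seat 0, level with the ledges (44 mm above the bench); x points to the back, away from the open front; y -60 mm in the rack
- rack_seat1 (a point): middle of rack seat 1, level with the ledges (44 mm above the bench); x points to the back, away from the open front; y 0 mm in the rack
- rack_seat2 (a point): middle of rack seat 2, level with the ledges (44 mm above the bench); x points to the back, away from the open front; y 60 mm in the rack
- stand: Fixed test stand, 58 mm deep (x, without the cooling fins behind), 246 mm wide (y from -125 to +121 mm), origin under it, front faces -x. Three aluminium nests at y -95, -35 and +25 mm, made just like the rack's seats (ledges 44 mm above the bench, 30 mm blade slot free from 8 mm up, recess 50 x 50 mm with 4 mm lips and walls), and at y +88 mm a black socket. Top of lips, walls and socket: 48 mm above the bench
- nest0 (a point): middle of nest 0 of the stand, level with its ledges; x points to the back
- nest1 (a point): middle of nest 1 of the stand, level with its ledges; x points to the back
- nest2 (a point): middle of nest 2 of the stand, level with its ledges; x points to the back
- socket (a point): centre of the socket's mouth, at the stand's top (48 mm above the bench); axes as the stand's. Opening 42 mm (x) x 36 mm (y)
- carrier (a joint): travel of the stiff brass contact floor in the socket: 0 = up, 8 mm below the mouth; pressing the block with 5 to 7 N moves it down, and it stays where left; it has moved 6 mm when the block's flange is flush
- plate0: White ceramic plate, 44 x 44 x 5 mm, 38 g, origin under its centre; if present, it starts lying in rack seat 0
- plate1: White ceramic plate, 44 x 44 x 5 mm, 38 g, origin under its centre; if present, it starts lying in rack seat 1
- plate2: White ceramic plate, 44 x 44 x 5 mm, 38 g, origin under its centre; if present, it starts lying in rack seat 2
- block: Loose terminal block, 70 g, 46 mm high, origin under its centre, standing upright on the bench. Black plug 38 (x) x 32 (y) mm, 14 mm high, then a flange 48 x 42 mm, 4 mm thick, then a green grip part 20 (x) x 32 (y) mm, from 18 to 46 mm. It fits the socket with its x along the stand's x, either way round; fully home, its underside is 14 mm below the mouth
- contactor: Black and white contactor, 45 x 75 x 75 mm, origin under it; bystander
- selector: Small black selector switch, about 80 x 30 x 40 mm, origin under it; bystander
- screwdriver: Screwdriver with yellow handle, 170 mm long, lying on the bench; bystander
Mind the look-alikes: they are no part of the job. Leave any turquoise or yellow look-alike of the plate0 alone.

How it is judged:
By the outcome, as a careful person would: the job done as asked, in the order asked, and still so for the second after the job is handed in, with the robot touching nothing.
Of plate0, plate1, plate2 only 2 to 3 are there at a start; the rules pass over those that are not, and their reading is None.
At some moment in a run one of block may be knocked a few centimetres aside while the robot is not near it.
It also fails if it takes over 208 s, if anything falls off the work surface, if the arm or the gripper's body presses on something with over 40 N, if the wrist force passes 120 N, or if a joint passes its speed limit or range.

## Robot

A 6-joint arm with a two-finger parallel gripper is mounted at the origin on the work surface. World frame = base frame: x ahead of the robot, y to its left, z up, the work surface at z = 0. Lengths are in m, angles in rad, forces in N, time in s.
With the tool pointing down it reaches from about 0.35 to 0.775 m from the base axis. Payload 7.3 kg.
Tool frame: the origin (TCP) lies on the centre line of the jaws, within the pads' length; the fingertips stand 17 mm ahead of it and the grasp point (between the pads) lies 2 mm behind it (robot.tip_extent is the distance from the TCP to the fingertips, in m); z points along the fingers, y is the line along which they close (so a half turn about z gives the same grasp; the last joint's range is limited). The gripper opens to 92 mm and grips with 3 to 60 N. Pads are 19 mm wide; open, the fingers measure 130 mm over their backs; the gripper's body (75 mm by 190 mm) begins 47 mm behind the grasp point.
Start: joints at [-1.276, 0.342, 1.524, -0, 1.275, -0.146], TCP at [0.224, -0.475, 0.244] pointing down, gripper open.
Joint ranges: [-2.53, 2.53], [-0.77, 2.02], [0.04, 2.7], [-1, 4.14], [0.28, 2.66], [-3.11, 3.11]. Speed limits (rad/s): [2.57, 2.57, 3.14, 3.14, 3.14, 3.14].

## Interface

Orientations are given as [roll, pitch, yaw] about the fixed x, y, z axes, in that order (R = Rz(yaw) Ry(pitch) Rx(roll)).
In Python, from cell import robot gives the robot as it stands.
- The arm moves only by the tool step_arm, never from a script. Its argument "motion" is a list of rows, each a list of 2 entries, a list of its own where there are three numbers: the shift along the tool's x, y, z in units of 60 mm (1.0 is 60 mm), then the turn about the tool's z in rad. In form: [[[x, y, z], spin], ...]. A call has 1 to 10 rows; each row is the pose to reach, as a shift and turn from the pose commanded when the call began, along the tool's axes at that moment; what a row does not reach only later rows make up. A row lasts 1/8 s, in which the tool goes at most 62.5 mm and 10.7 degrees, less where a joint would pass 70% of its speed; a pose out of reach is approached as far as the arm can. A call with a gripper value outside its range is refused whole. "hand" is the closure in counts, from 0 (fully open) to 255 (shut), set as the call begins (left out, the last holds). The fingers move at their own pace and stop on an object; "squeeze" is the grip in N (left out, the last holds). Time passes only in rows, so rows that repeat a pose let the fingers close. It gives the time, the measured TCP pose, the force, the opening and the grip force at its end, in the units of the state.
- robot.observe(): the state, without advancing time (a new reading comes with each control period).
- robot.read_camera(name): name is "side" or "top"; returns a dict with "pixels" (384x512x3 uint8, red, green, blue), "intrinsics" (3x3 intrinsics, pixels), "k1" (the pictures are not rectified: a ray, as slopes to the right and down, at radius r is drawn at 1 + k1 r^2 times it, then the intrinsics apply), "xyz" and "rotation" of the camera in the world. Camera axes: x right, y up, looking along -z (the intrinsics and any distortion apply to the point x, -y, -z); pixel columns grow to the right and rows downward; lengths in m; the calibration is good to about 2 mm. A picture is of the moment at which its call begins. There is no depth.
- robot.hand_in(): hands the job in; it is judged then, once.
The state is a dict: "time": time; "qpos": joint angles; "qvel": joint speeds; "joint_efforts": joint torques, N m; "tool_pos": TCP position; "tool_rot": TCP orientation; "contact_force": force on the tool from outside, world axes, zero at the start; "torque": the same for the moment, N m; "opening": finger opening in m; "grip_force": force on a finger pad.
Only numpy, scipy, OpenCV 4.12 (cv2) and the standard library are available. Lean on these libraries where they do the work, as an engineer would, in place of code of your own. Each camera call takes 0.05 s, during which the arm holds its last target. There are 200 camera calls.

## Working session

There is one attempt and no reset: what is moved stays moved. The work goes in short steps, Python scripts to look and compute and a tool call to move; the robot and the scene stay as the last step left them, time stands still between calls to the robot, and variables do not carry over. Pictures are saved under pics/ and viewed, at most 14 in all, crops included, and the job is handed in when it is done.

Besides the shell and the picture viewer there is one more tool, called after "Emit:" in YAML: its name, and indented under it one key for each argument. step_arm: Moves the arm, as the interface text tells. Its arguments: {"type":"object","properties":{"motion":{"type":"array"},"hand":{"type":"number"},"squeeze":{"type":"number"}},"required":["motion"]}

```bash
mkdir -p pics; ls; cat > h.py <<'E'
import numpy as np, cv2
from cell import robot
def cam(n,save=None):
    c=robot.read_camera(n); c={k:(np.array(v) if k!='k1' else v) for k,v in c.items()}
    if save: cv2.imwrite('pics/'+save,c['pixels'][:,:,::-1])
    return c
def ray(c,u,v):
    K=c['intrinsics']; d=cv2.undistortPoints(np.array([[[u,v]]],float),K,np.array([c['k1'],0,0,0,0.]))[0,0]
    # distortion: radial k1 (opencv model identical)
    return c['rotation']@np.array([d[0],-d[1],-1.])
def onz(c,u,v,z):
    r=ray(c,u,v); p=c['xyz']; return p+r*(z-p[2])/r[2]
def proj(c,P):
    q=c['rotation'].T@(np.array(P,float)-c['xyz']); x=q[0]/-q[2]; y=-q[1]/-q[2]
    s=1+c['k1']*(x*x+y*y); K=c['intrinsics']; return K[0,0]*x*s+K[0,2],K[1,1]*y*s+K[1,2]
E
python3 - <<'E'
from h import *
for n in('top','side'):
    c=cam(n,n+'0.png'); print(n,c['intrinsics'].tolist(),c['k1'],c['xyz'],c['rotation'].round(3).tolist())
print(robot.observe())
E
```

```text
pics
top [[353.5727418035654, 0.0, 256.67818379296284], [0.0, 353.5727418035654, 191.95582186161278], [0.0, 0.0, 1.0]] -0.017827878218181107 [ 3.39229722e-01 -4.75297523e-04  1.23628633e+00] [0.192, 0.004, -1.569]
side [[466.5407895687724, 0.0, 260.1384495104586], [0.0, 466.5407895687724, 196.15174291660483], [0.0, 0.0, 1.0]] -0.06924199942866277 [-0.25072269 -1.08188154  0.91054568] [1.015, -0.022, -0.622]
{'time': 0.1, 'qpos': array([-1.27603031e+00,  3.42630551e-01,  1.52490595e+00,  1.61335106e-05,
        1.27540590e+00, -1.45988324e-01]), 'qvel': array([ 0.00059886, -0.00164948, -0.00147009, -0.00049414,  0.00052824,
       -0.00063986]), 'joint_efforts': array([ 9.10475337e-04, -4.32005560e+01, -2.44693834e+01,  7.18331407e-02,
        5.25691453e-02, -3.93455525e-05]), 'tool_pos': array([ 0.2239081 , -0.47448796,  0.24313155]), 'tool_rot': array([-3.14025951e+00, -2.11612134e-04,  4.40749491e-01]), 'contact_force': array([-0.00343472, -0.5885739 , -0.19648755]), 'torque': array([ 0.01414712, -0.00615555,  0.01356897]), 'grip_force': 0.0, 'opening': 0.09180888233802226}
```

Rotation is given as roll-pitch-yaw; I convert it in the helper.

```bash
python3 - <<'E'
s=open('h.py').read()
s=s.replace("from cell import robot","from cell import robot\nfrom scipy.spatial.transform import Rotation as Rn")
s=s.replace("    if save:","    c['rotation']=Rn.from_euler('xyz',c['rotation']).as_matrix()\n    if save:")
open('h.py','w').write(s)
import cv2
for n in('top','side'):
    im=cv2.imread(f'pics/{n}0.png'); cv2.imwrite(f'pics/{n}0b.png',cv2.resize(im,(800,600),interpolation=cv2.INTER_CUBIC))
E
```

```text
(no output)
```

View pics/top0b.png

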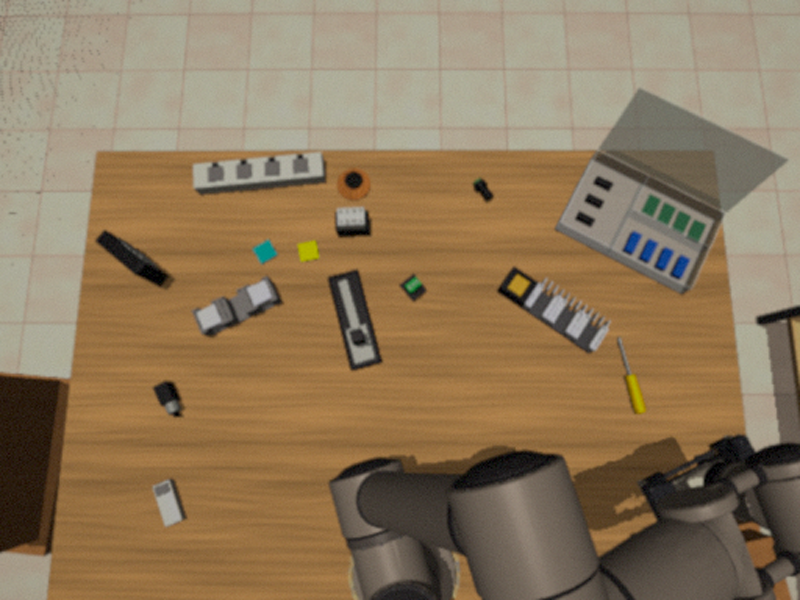

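View pics/side0b.png

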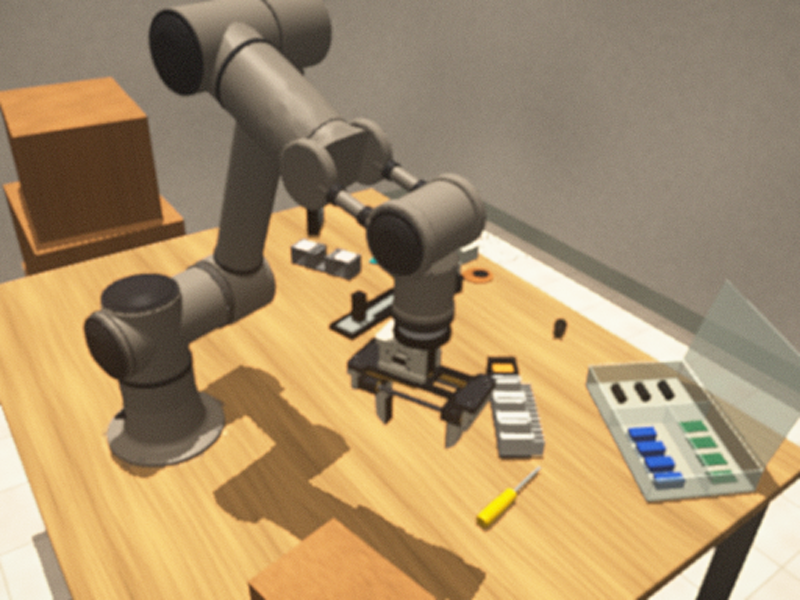

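The top view (800x600 scale) shows the rack at (237,305) with white plates in its end seats. The tray and lifter are at (355,318), the block at (413,287), and the stand at (555,310) with its yellow-floored socket at (519,287). The contactor is probably at (352,221) and the screwdriver at (630,380). The turquoise (264,251) and yellow (308,251) squares are look-alikes to leave alone. I'll enlarge the work items to confirm.

```bash
python3 - <<'E'
import cv2,numpy as np
im=cv2.imread('pics/top0.png')
# 512 scale regions
a=im[170:220,115:185]; b=im[165:230,312:395]; t=im[165:240,200:280]
f=lambda x,w,h:cv2.resize(x,(w,h),interpolation=cv2.INTER_CUBIC)
o=np.zeros((600,800,3),np.uint8)
o[:285,:399]=f(a,399,285); o[:313,400:800]=f(b,400,313)
o[314:314+286,:305]=f(t,305,286)
s=cv2.imread('pics/side0.png')
p=s[145:182,180:235]; o[320:320+269,400:800]=f(p,400,269)
cv2.imwrite('pics/crop1.png',o)
E
```

```text
(no output)
```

View pics/crop1.png

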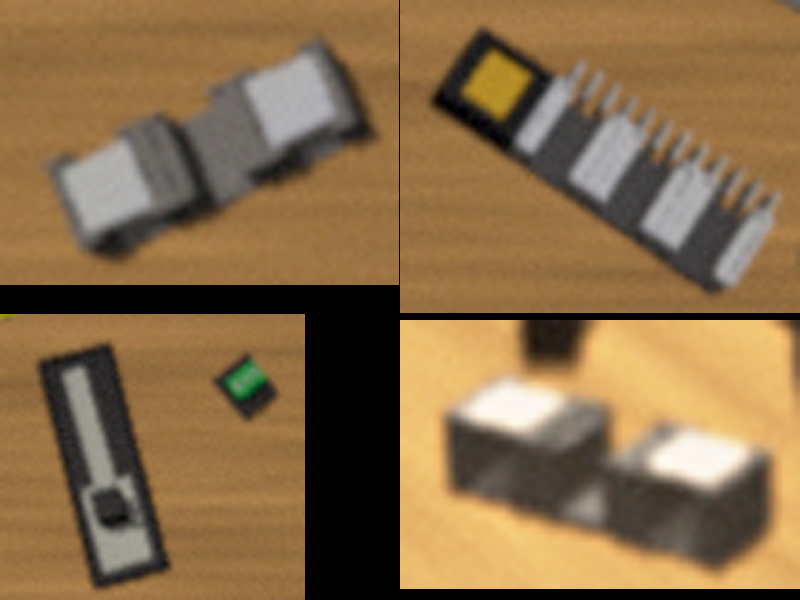

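Confirmed: plates lie in the rack's two end seats and the middle seat is empty. The lifter is in its tray with the blade pointing up-image, and the stand's fins (its back) face up-right. Next I measure.

```bash
cat >> h.py <<'E'
def blobs(c,roi,fn,minA=3,S=8):
    """roi u0,v0,u1,v1; fn(hsv float, bgr)->mask on 8x upscaled; returns rect list in native pixels"""
    u0,v0,u1,v1=roi; im=np.ascontiguousarray(c['pixels'][v0:v1,u0:u1,::-1])
    im=cv2.resize(im,None,fx=S,fy=S,interpolation=cv2.INTER_CUBIC)
    m=fn(cv2.cvtColor(im,cv2.COLOR_BGR2HSV).astype(int)).astype(np.uint8)
    cs,_=cv2.findContours(m,cv2.RETR_EXTERNAL,cv2.CHAIN_APPROX_NONE); out=[]
    for k in cs:
        A=cv2.contourArea(k)/S/S
        if A<minA: continue
        M=cv2.moments(k); f=lambda p:(np.array(p)+.5)/S-.5+np.array([u0,v0])
        out.append(dict(A=A,c=f((M['m10']/M['m00'],M['m01']/M['m00'])),box=f(cv2.boxPoints(cv2.minAreaRect(k))),k=f(k[:,0,:])))
    return sorted(out,key=lambda b:-b['A'])
E
cat > m.py <<'E'
from h import *
np.set_printoptions(precision=4,suppress=True)
def rep(c,name,bs,z,n=5):
    for b in bs[:n]:
        P=np.array([onz(c,*p,z)[:2] for p in b['box']]); C=onz(c,*b['c'],z)[:2]
        e=[np.linalg.norm(P[i]-P[(i+1)%4]) for i in range(2)]; i=int(np.argmax(e)); d=P[(i+1)%4]-P[i]
        print(name,'A%.1f'%b['A'],'px',b['c'].round(1),'C',C,'rectC',P.mean(0),'size',np.array(e).round(4),'long ang',np.degrees(np.arctan2(d[1],d[0])).round(1))
if __name__=='__main__':
    c=cam('top')
    rep(c,'plate',blobs(c,(115,170,185,220),lambda h:(h[...,1]<60)&(h[...,2]>165)),.049)
    rep(c,'rack',blobs(c,(115,170,185,220),lambda h:(h[...,1]<100)),.04,2)
    rep(c,'ledge',blobs(c,(312,165,395,230),lambda h:(h[...,1]<60)&(h[...,2]>140)),.046,8)
    rep(c,'stand',blobs(c,(312,165,395,230),lambda h:(h[...,1]<100)|(h[...,2]<70)),.046,2)
    rep(c,'yellow',blobs(c,(312,165,345,200),lambda h:(h[...,0]>17)&(h[...,1]>150)&(h[...,2]>140)),.040,2)
    rep(c,'tray',blobs(c,(200,165,252,240),lambda h:(h[...,1]<80)|(h[...,2]<70)),.014,2)
    rep(c,'lifter',blobs(c,(200,165,252,240),lambda h:(h[...,1]<70)&(h[...,2]>110)),.010,3)
    rep(c,'grip',blobs(c,(222,205,240,222),lambda h:(h[...,2]<60)),.079,3)
    rep(c,'green',blobs(c,(252,170,280,197),lambda h:(h[...,0]>40)&(h[...,0]<85)&(h[...,1]>90)&(h[...,2]>70)),.046,2)
    rep(c,'block',blobs(c,(252,170,280,197),lambda h:(h[...,2]<70)|((h[...,0]>40)&(h[...,0]<85)&(h[...,1]>90))),.018,2)
E
python3 m.py
```

```text
plate A121.7 px [133.3 202.1] C [0.5337 0.4255] rectC [0.5342 0.4262] size [0.0386 0.0418] long ang -153.5
plate A121.6 px [165.5 186.9] C [0.5869 0.3179] rectC [0.5873 0.3177] size [0.0403 0.0414] long ang -154.4
rack A993.8 px [150.9 196.1] C [0.5562 0.3689] rectC [0.5572 0.3695] size [0.1882 0.0726] long ang -64.0
ledge A141.1 px [369.9 206.6] C [ 0.5199 -0.3812] rectC [ 0.5254 -0.3845] size [0.0733 0.0295] long ang -34.1
ledge A138.9 px [354.9 196.7] C [ 0.5541 -0.3319] rectC [ 0.5589 -0.3357] size [0.0719 0.0303] long ang -35.9
ledge A75.2 px [383.2 215.8] C [ 0.4886 -0.4244] rectC [ 0.4947 -0.4286] size [0.0738 0.0168] long ang -34.9
ledge A65.8 px [342.4 187.7] C [ 0.5854 -0.2901] rectC [ 0.5897 -0.2933] size [0.0743 0.0156] long ang -37.6
ledge A3.2 px [352.1 181.9] C [ 0.6061 -0.3247] rectC [ 0.6051 -0.3241] size [0.0163 0.004 ] long ang -28.3
stand A1538.3 px [355.4 198.1] C [ 0.5492 -0.3332] rectC [ 0.5572 -0.333 ] size [0.0914 0.251 ] long ang -125.6
stand A4.5 px [393.1 165.3] C [ 0.6655 -0.4708] rectC [ 0.6646 -0.4696] size [0.0118 0.0072] long ang -89.9
yellow A93.0 px [331.6 182.1] C [ 0.6067 -0.2552] rectC [ 0.6067 -0.2551] size [0.0373 0.0329] long ang -35.0
tray A1182.7 px [226.6 204.5] C [0.5314 0.1096] rectC [0.5333 0.1103] size [0.0715 0.2182] long ang -164.7
lifter A359.3 px [226.7 208.4] C [0.5182 0.1092] rectC [0.5323 0.1129] size [0.0486 0.1914] long ang -163.4
grip A60.2 px [229.1 215.8] C [0.4836 0.095 ] rectC [0.4839 0.0946] size [0.0259 0.0306] long ang -163.9
grip A38.9 px [236.5 211. ] C [0.4998 0.0707] rectC [0.4971 0.0689] size [0.0192 0.0642] long ang -151.4
green A60.9 px [263.7 182. ] C [ 0.6052 -0.0196] rectC [ 0.6056 -0.02  ] size [0.0349 0.0261] long ang -50.0
block A129.0 px [264.2 183.8] C [ 0.6049 -0.0218] rectC [ 0.6055 -0.0225] size [0.0404 0.0465] long ang -143.1
```

```bash
cat > m2.py <<'E'
from m import *
c=cam('side','side1.png'); t=cam('top')
rep(c,'s plate',blobs(c,(180,145,240,185),lambda h:(h[...,1]<70)&(h[...,2]>200)),.049,3)
rep(c,'s ledge',blobs(c,(305,225,355,298),lambda h:(h[...,1]<70)&(h[...,2]>190)),.046,8)
rep(c,'s yellow',blobs(c,(305,225,340,245),lambda h:(h[...,0]>17)&(h[...,0]<35)&(h[...,1]>170)&(h[...,2]>140)),.040,2)
y=np.radians(-35.3); X=np.array([np.cos(y),np.sin(y)]); Y=np.array([-X[1],X[0]])
O=np.array([.5541,-.3319])+.005*Y
for cc,n,roi,fn in((t,'top ledge',(312,165,395,230),lambda h:(h[...,1]<60)&(h[...,2]>140)),(t,'top all',(312,165,395,230),lambda h:(h[...,1]<100)|(h[...,2]<70)),(c,'side ledge',(305,225,355,298),lambda h:(h[...,1]<70)&(h[...,2]>190))):
    for b in blobs(cc,roi,fn)[:5]:
        P=np.array([onz(cc,*p,.048)[:2] for p in b['k']])-O; x,yy=P@X,P@Y
        print(n,'x',x.min(),x.max(),'y',yy.min(),yy.max())
im=c['pixels'][220:300,300:400,::-1]; cv2.imwrite('pics/sc.png',cv2.resize(im,(750,600),interpolation=cv2.INTER_CUBIC))
E
python3 m2.py
```

```text
s plate A69.2 px [220.5 163.3] C [0.5859 0.3188] rectC [0.5866 0.3182] size [0.0574 0.0603] long ang -62.6
s plate A66.1 px [195.  156.3] C [0.5314 0.4271] rectC [0.5311 0.4277] size [0.0603 0.0698] long ang -67.8
s ledge A161.8 px [328.5 266.8] C [ 0.5165 -0.3793] rectC [ 0.5174 -0.3799] size [0.0364 0.0671] long ang -35.0
s ledge A144.0 px [325.8 253.5] C [ 0.5508 -0.3303] rectC [ 0.5508 -0.3304] size [0.064  0.0368] long ang -34.2
s ledge A75.5 px [330.5 278.7] C [ 0.4867 -0.4199] rectC [ 0.4876 -0.42  ] size [0.0169 0.062 ] long ang -35.6
s ledge A61.7 px [324.6 242.5] C [ 0.5839 -0.2888] rectC [ 0.5842 -0.2883] size [0.0519 0.024 ] long ang -34.1
s yellow A56.4 px [321.4 235. ] C [ 0.6076 -0.2486] rectC [ 0.6082 -0.2481] size [0.0279 0.0431] long ang -35.4
top ledge x -0.03015321095199926 0.04328711190458183 y -0.07912011246236833 -0.04963474202388152
top ledge x -0.030452890542963563 0.042052801973257045 y -0.02015539120739866 0.010051240703662666
top ledge x -0.029671939856366535 0.04321625001506264 y -0.1260367433526259 -0.10959819892943391
top ledge x -0.03084608321347049 0.04352959538782295 y 0.03930963137561692 0.054617293137548366
top ledge x 0.029019955318584412 0.045056124166093496 y 0.02906372617758289 0.03405773849076955
top all x -0.042828218214834964 0.04767437282658675 y -0.12798440097824756 0.12023763922561569
top all x 0.16640879273206916 0.17530688060271146 y -0.05984706252535414 -0.04544265110106802
side ledge x -0.03498547386247153 0.030101229738539126 y -0.08577807984087168 -0.04947666995576202
side ledge x -0.03516733817525159 0.027422306031370646 y -0.026107611113012363 0.010402734546858469
side ledge x -0.03439875388100156 0.027363970801908073 y -0.12584383581643727 -0.10904569800949726
side ledge x -0.026069007500030404 0.0249968140048718 y 0.033259983889661573 0.05765615608917382
```

View pics/sc.png

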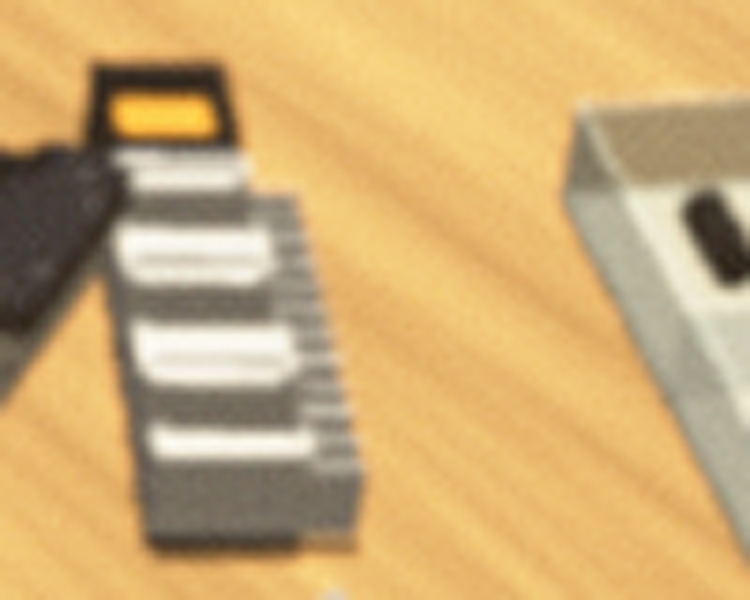

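The crop shows the stand with three empty nests and the socket with its yellow floor at (165,115) in the crop. Both cameras agree within about 2 mm on the plates and the stand. I'll write a move planner and go above the lifter grip with the jaws closing along the lifter's x, so pitch is held rigidly.

```bash
cat > g.py <<'E'
# usage: g.py x y z yaw_deg -> shift (60 mm units) and spin from the present measured pose
import sys; from h import *
o=robot.observe(); p=o['tool_pos']; R=Rn.from_euler('xyz',o['tool_rot']).as_matrix()
print('t%.1f'%o['time'],'pos',p.round(4),'rot',np.degrees(o['tool_rot']).round(2),'F',o['contact_force'].round(1),'open %.4f grip %.1f'%(o['opening'],o['grip_force']))
a=list(map(float,sys.argv[1:])); yaw=o['tool_rot'][2]
for i in range(0,len(a),4):
    d=a[i+3]; ty=np.radians(d); Rn_=Rn.from_euler('xyz',[np.pi,0,yaw]).as_matrix()
    s=Rn_.T@(np.array(a[i:i+3])-p)/.06; print('shift',s.round(3),'spin',round(-((ty-yaw+np.pi)%(2*np.pi)-np.pi),3))
E
python3 g.py .4885 .0985 .13 105.8
```

```text
t0.2 pos [ 0.224  -0.4747  0.2434] rot [-179.96   -0.     25.26] F [-0.5 -0.1  0.6] open 0.0920 grip 0.0
shift [ 8.064 -6.758  1.89 ] spin -1.406
```

Emit:
step_arm:
  motion:
    - [[0.8,-0.7,0],-0.14]
    - [[1.6,-1.4,0],-0.28]
    - [[2.4,-2.0,0],-0.42]
    - [[3.2,-2.7,0],-0.56]
    - [[4.0,-3.4,0],-0.7]
    - [[4.8,-4.0,0],-0.84]
    - [[5.6,-4.7,0],-0.98]
    - [[6.4,-5.4,0.5],-1.12]
    - [[7.2,-6.0,1.0],-1.26]
    - [[8.06,-6.76,1.5],-1.406]
  hand: 0

```text
time: 1.5
tool_pos: [0.4793, 0.0781, 0.1636]
tool_rot: [3.141, 0.0, 1.852]
contact_force: [1.3, -0.3, -0.1]
opening: 0.0921
grip_force: 0.0
```

```bash
python3 g.py .4885 .0985 .048 105.8
```

```text
t1.5 pos [0.4793 0.0781 0.1636] rot [1.7997e+02 3.0000e-02 1.0609e+02] F [ 1.3 -0.3 -0.1] open 0.0921 grip 0.0
shift [0.284 0.242 1.927] spin 0.005
```

Emit:
step_arm:
  motion:
    - [[0,0,0],0]
    - [[0,0,0],0]

```text
time: 1.75
tool_pos: [0.4784, 0.0762, 0.1643]
tool_rot: [-3.141, 0.0, 1.847]
contact_force: [-0.6, 0.1, 0.5]
opening: 0.0922
grip_force: 0.0
```

```bash
python3 g.py .4885 .0985 .048 105.8; python3 -c "
from h import *
c=cam('side','s2.png'); im=cv2.imread('pics/s2.png')[120:240,180:340]; cv2.imwrite('pics/s2c.png',cv2.resize(im,(800,600),interpolation=cv2.INTER_CUBIC))"
```

```text
t1.8 pos [0.4784 0.0762 0.1643] rot [-1.7996e+02  1.0000e-02  1.0582e+02] F [-0.6  0.1  0.5] open 0.0922 grip 0.0
shift [0.311 0.263 1.939] spin 0.0
```

View pics/s2c.png

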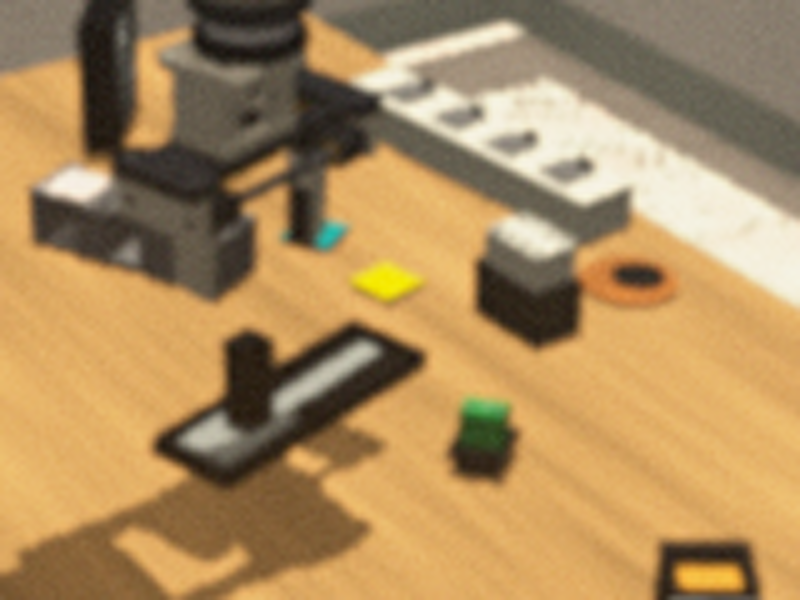

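The side crop shows the lifter grip at (250,380) with its top centre near (249,341), clear of the gripper. I'll cross-check the grip position from this view.

```bash
python3 -c "
from m import *
c=cam('side')
print(proj(c,[.4885,.0985,.079]),proj(c,[.4885,.0985,.011]), (249/5+180-.4,341/5+120-.4), onz(c,249/5+180-.4,341/5+119.6,.079))
rep(c,'grip',blobs(c,(222,183,238,206),lambda h:h[...,2]<70),.045)
print(proj(c,[.4885,.0985,.045]))"
```

```text
(np.float64(229.63496831860786), np.float64(187.7442809639261)) (np.float64(229.86576601896434), np.float64(204.2064121977354)) (229.4, 187.79999999999998) [0.4876 0.0986 0.079 ]
grip A153.9 px [229.8 196. ] C [0.4888 0.0984] rectC [0.4879 0.1005] size [0.108  0.0641] long ang 42.2
(np.float64(229.7509764109273), np.float64(196.06556154228807))
```

Emit:
step_arm:
  motion:
    - [[0.1,0.09,0.3],0]
    - [[0.2,0.18,0.6],0]
    - [[0.31,0.263,0.8],0]
    - [[0.31,0.263,1.0],0]
    - [[0.31,0.263,1.0],0]

```text
time: 2.48
tool_pos: [0.4882, 0.0981, 0.1038]
tool_rot: [-3.14, -0.0, 1.846]
contact_force: [-0.2, 0.4, 0.5]
opening: 0.0919
grip_force: 0.0
```

```bash
python3 g.py .4885 .0985 .048 105.8
```

```text
t2.5 pos [0.4882 0.0981 0.1038] rot [-1.7991e+02 -1.0000e-02  1.0579e+02] F [-0.2  0.4  0.5] open 0.0919 grip 0.0
shift [0.005 0.007 0.931] spin -0.0
```

Spot on: the grip estimate projects within 0.3 px of what the side camera sees. I descend and grip.

Emit:
step_arm:
  motion:
    - [[0.005,0.007,0.25],0]
    - [[0.005,0.007,0.5],0]
    - [[0.005,0.007,0.75],0]
    - [[0.005,0.007,0.93],0]
    - [[0.005,0.007,0.93],0]
    - [[0.005,0.007,0.93],0]

```text
time: 3.22
tool_pos: [0.4893, 0.0989, 0.0488]
tool_rot: [3.141, 0.0, 1.847]
contact_force: [1.4, 0.4, 0.7]
opening: 0.0919
grip_force: 0.0
```

Emit:
step_arm:
  motion:
    - [[0,0,0],0]
    - [[0,0,0],0]
    - [[0,0,0],0]
    - [[0,0,0],0]
    - [[0,0,0],0]
    - [[0,0,0],0]
    - [[0,0,0],0]
    - [[0,0,0],0]
  hand: 255
  squeeze: 50

```text
time: 4.22
tool_pos: [0.4892, 0.0989, 0.0486]
tool_rot: [3.141, 0.0, 1.847]
contact_force: [1.4, -0.1, 0.2]
opening: 0.0255
grip_force: 49.9
```

```bash
python3 g.py .4885 .0985 .068 105.8
```

```text
t4.2 pos [0.4892 0.0989 0.0486] rot [1.7998e+02 1.0000e-02 1.0581e+02] F [ 1.4 -0.1  0.2] open 0.0255 grip 49.9
shift [-0.003 -0.013 -0.323] spin 0.0
```

Emit:
step_arm:
  motion:
    - [[0,0,-0.2],0]
    - [[0,0,-0.5],0]
    - [[0,0,-0.9],0]
    - [[0,0,-1.3],0]
    - [[0,0,-1.4],0]
    - [[0,0,-1.4],0]

```text
time: 4.97
tool_pos: [0.4888, 0.0989, 0.1326]
tool_rot: [3.142, 0.0, 1.847]
contact_force: [0.1, 0.7, -3.5]
opening: 0.0258
grip_force: 49.9
```

```bash
python3 g.py .4164 .2342 .13 116.2 .4164 .2342 .0676 116.2
```

```text
t5.0 pos [0.4888 0.0989 0.1326] rot [1.8000e+02 1.0000e-02 1.0581e+02] F [ 0.1  0.7 -3.5] open 0.0258 grip 49.9
shift [ 2.499 -0.546  0.044] spin -0.181
shift [ 2.499 -0.546  1.084] spin -0.181
```

Emit:
step_arm:
  motion:
    - [[0.3,-0.06,0.04],0]
    - [[0.8,-0.17,0.04],-0.06]
    - [[1.4,-0.3,0.04],-0.12]
    - [[2.0,-0.43,0.04],-0.181]
    - [[2.4,-0.52,0.04],-0.181]
    - [[2.5,-0.546,0.3],-0.181]
    - [[2.5,-0.546,0.6],-0.181]
    - [[2.5,-0.546,0.8],-0.181]
    - [[2.5,-0.546,0.8],-0.181]
    - [[2.5,-0.546,0.8],-0.181]

```text
time: 6.22
tool_pos: [0.4168, 0.2344, 0.0848]
tool_rot: [3.141, 0.0, 2.028]
contact_force: [0.8, 0.5, -3.7]
opening: 0.0254
grip_force: 49.9
```

```bash
python3 g.py .4164 .2342 .0676 116.2; python3 - <<'E'
from m import *
c=cam('top','t3.png'); 
im=cv2.imread('pics/t3.png')[160:240,100:210]; cv2.imwrite('pics/t3c.png',cv2.resize(im,(800,582),interpolation=cv2.INTER_CUBIC))
s=cam('side','s3.png'); im=cv2.imread('pics/s3.png')[130:220,140:260]; cv2.imwrite('pics/s3c.png',cv2.resize(im,(800,600),interpolation=cv2.INTER_CUBIC))
E
```

```text
t6.2 pos [0.4168 0.2344 0.0848] rot [179.98   0.   116.17] F [ 0.8  0.5 -3.7] open 0.0254 grip 49.9
shift [-0.    -0.007  0.287] spin -0.0
```

View pics/t3c.png

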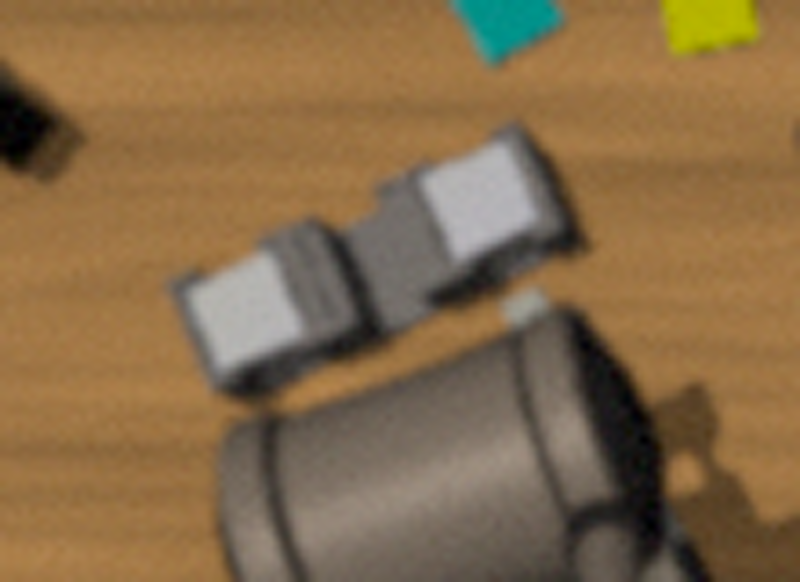

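View pics/s3c.png

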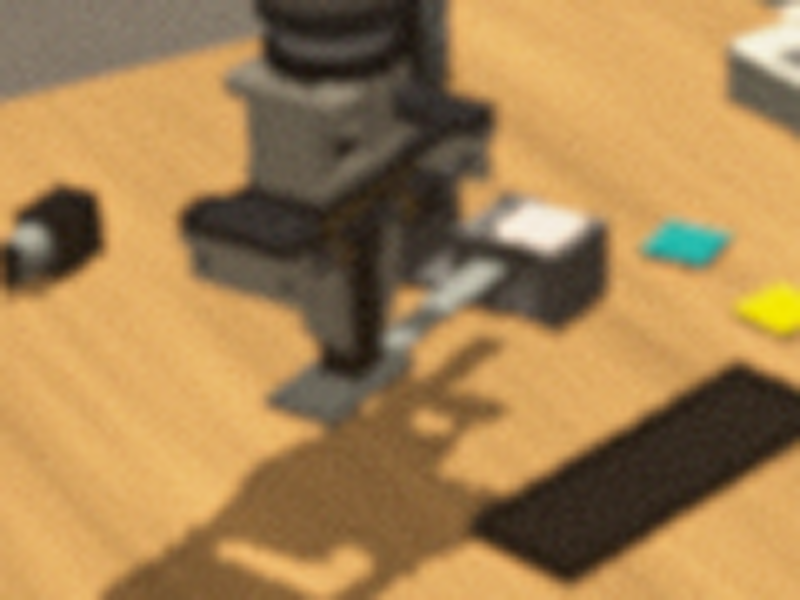

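The top crop shows the blade tip at (527,305), pointing at the right-hand plate (485,200). The side crop shows the blade level at the front of the rack. I'll check the tip's lateral offset numerically.

```bash
python3 - <<'E'
from m import *
c=cam('top')
X=np.array([np.cos(np.radians(26.2)),np.sin(np.radians(26.2))]);Y=np.array([-X[1],X[0]])
T=robot.observe()['tool_pos'][:2]
b=blobs(c,(166,197,182,206),lambda h:(h[...,1]<70)&(h[...,2]>120))[0]
P=np.array([onz(c,*p,.0452)[:2] for p in b['k']])-T; print('tip x',(P@X).max(),'y',(P@Y).min(),(P@Y).max())
for b in blobs(c,(115,170,185,196),lambda h:(h[...,1]<60)&(h[...,2]>165))[:1]:
    P=np.array([onz(c,*p,.049)[:2] for p in b['k']])-T; print('plate x',(P@X).min(),(P@X).max(),'y',(P@Y).min(),(P@Y).max(), onz(c,*b['c'],.049))
E
```

```text
tip x 0.13986763304119124 y -0.008673881880629567 0.011662894871705165
plate x 0.16912985035970787 0.2112701973878072 y -0.020465802569697347 0.01992184921582361 [0.587  0.3179 0.049 ]
```

Emit:
step_arm:
  motion:
    - [[-0.007,-0.007,0.15],0]
    - [[-0.015,-0.007,0.285],0]
    - [[-0.015,-0.007,0.285],0]
    - [[-0.015,0.2,0.285],0]
    - [[-0.015,0.45,0.285],0]
    - [[-0.015,0.7,0.285],0]
    - [[-0.015,0.95,0.285],0]
    - [[-0.015,1.12,0.285],0]
    - [[-0.015,1.165,0.285],0]
    - [[-0.015,1.165,0.285],0]

```text
time: 7.62
tool_pos: [0.4796, 0.2643, 0.0674]
tool_rot: [-3.141, 0.0, 2.028]
contact_force: [-0.3, 0.4, -3.3]
opening: 0.0258
grip_force: 49.9
```

Emit:
step_arm:
  motion:
    - [[0,0,0],0]
    - [[0,0,-0.1],0]
    - [[0,0,-0.2],0]
    - [[0,0,-0.24],0]
    - [[0,0,-0.27],0]
    - [[0,0,-0.3],0]
    - [[0,0,-0.34],0]
    - [[0,0,-0.4],0]
    - [[0,0,-0.5],0]
    - [[0,0,-0.6],0]

```text
time: 8.88
tool_pos: [0.4798, 0.2644, 0.104]
tool_rot: [3.141, 0.0, 2.028]
contact_force: [-0.1, 0.2, -3.8]
opening: 0.0258
grip_force: 49.9
```

```bash
python3 g.py .4792 .2651 .11 116.2; python3 - <<'E'
from m import *
c=cam('top','t4.png'); s=cam('side','s4.png')
a=cv2.resize(c['pixels'][160:240,100:210,::-1],(400,291),interpolation=cv2.INTER_CUBIC)
b=cv2.resize(s['pixels'][130:220,140:260,::-1],(400,300),interpolation=cv2.INTER_CUBIC)
o=np.zeros((300,800,3),np.uint8); o[:291,:400]=a; o[:,400:]=b; cv2.imwrite('pics/p4.png',o)
E
```

```text
t8.9 pos [0.4798 0.2644 0.104 ] rot [1.7999e+02 1.0000e-02 1.1619e+02] F [-0.1  0.2 -3.8] open 0.0258 grip 49.9
shift [ 0.016 -0.004 -0.1  ] spin -0.0
```

View pics/p4.png

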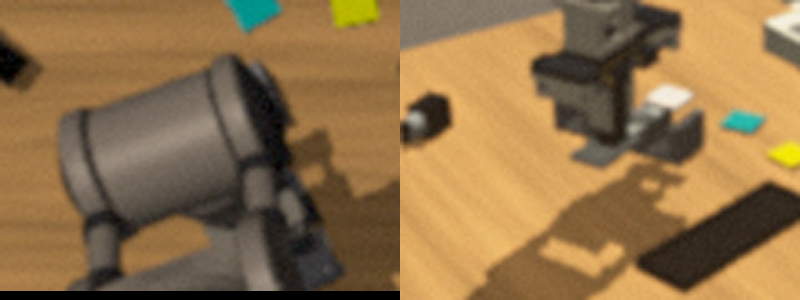

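The plate is up on the blade (side crop, 670,95). I raise it and turn gently in place towards the stand's heading.

Emit:
step_arm:
  motion:
    - [[0,0,-0.1],0]
    - [[0,0,-0.25],0]
    - [[0,0,-0.4],0]
    - [[0,0,-0.55],0.03]
    - [[0,0,-0.7],0.08]
    - [[0,0,-0.78],0.15]
    - [[0,0,-0.8],0.23]
    - [[0,0,-0.8],0.32]
    - [[0,0,-0.8],0.41]
    - [[0,0,-0.8],0.5]

```text
time: 10.22
tool_pos: [0.4798, 0.2643, 0.152]
tool_rot: [3.141, -0.0, 1.524]
contact_force: [1.2, 0.8, -3.1]
opening: 0.0257
grip_force: 49.9
```

Emit:
step_arm:
  motion:
    - [[0,0,0],0.09]
    - [[0,0,0],0.18]
    - [[0,0,0],0.27]
    - [[0,0,0],0.36]
    - [[0,0,0],0.44]
    - [[0,0,0],0.5]
    - [[0,0,0],0.54]
    - [[0,0,0],0.566]
    - [[0,0,0],0.566]
    - [[0,0,0],0.566]

```text
time: 11.48
tool_pos: [0.4797, 0.2643, 0.1516]
tool_rot: [3.142, -0.0, 0.962]
contact_force: [0.2, 0.2, -3.7]
opening: 0.0259
grip_force: 49.9
```

```bash
cat > v.py <<'E'
import sys; from m import *
# view both cameras around the projection of the expected plate centre
o=robot.observe(); T=o['tool_pos']; y=o['tool_rot'][2]; X=np.array([np.sin(y),-np.cos(y),0]); Y=np.array([-X[1],X[0],0])
P=T+.12*X+[0,0,-.0436+.009]; out=[]
for n in('top','side'):
    c=cam(n); u,v=proj(c,P); u0,v0=int(np.clip(u-32,0,448)),int(np.clip(v-32,0,320))
    r=(u0,v0,u0+64,v0+64); s=70 if n=='top' else 90
    bs=blobs(c,r,lambda h:(h[...,1]<s)&(h[...,2]>(165 if n=='top' else 200)),20)
    for b in sorted(bs,key=lambda b:np.hypot(*(b['c']-[u,v])))[:1]:
        d=onz(c,*b['c'],P[2])-P; print(n,'exp px',round(u,1),round(v,1),'blob',b['c'].round(1),'A%.0f'%b['A'],'offset along blade %.4f lateral %.4f'%(d@X,d@Y))
    out.append(cv2.resize(np.ascontiguousarray(c['pixels'][v0:v0+64,u0:u0+64,::-1]),(400,400),interpolation=cv2.INTER_CUBIC))
if len(sys.argv)>1: cv2.imwrite('pics/'+sys.argv[1],np.hstack(out))
E
python3 v.py p5.png; python3 g.py .4032 -.3364 .152 55.1
```

```text
top exp px 197.5 185.3 blob [197.9 184.4] A150 offset along blade 0.0030 lateral 0.0007
side exp px 235.9 160.6 blob [235.8 160.3] A72 offset along blade -0.0004 lateral 0.0021
t11.6 pos [0.4797 0.2643 0.1515] rot [180.     0.    55.12] F [-0.8  0.3 -4. ] open 0.0255 grip 49.9
shift [-8.943e+00  4.679e+00 -8.000e-03] spin 0.0
```

The plate sits centred on the pad within about 2 mm in both views. I carry it across in four gentle moves.

Emit:
step_arm:
  motion:
    - [[-0.07,0.035,0],0]
    - [[-0.25,0.13,0],0]
    - [[-0.56,0.29,0],0]
    - [[-0.94,0.49,0],0]
    - [[-1.3,0.68,0],0]
    - [[-1.68,0.88,0],0]
    - [[-1.99,1.04,0],0]
    - [[-2.17,1.135,0],0]
    - [[-2.235,1.17,0],0]
    - [[-2.235,1.17,0],0]

```text
time: 12.82
tool_pos: [0.4607, 0.1141, 0.1516]
tool_rot: [3.141, -0.0, 0.961]
contact_force: [-0.2, 1.0, -3.3]
opening: 0.0258
grip_force: 49.9
```

Emit:
step_arm:
  motion:
    - [[-0.07,0.035,0],0]
    - [[-0.25,0.13,0],0]
    - [[-0.56,0.29,0],0]
    - [[-0.94,0.49,0],0]
    - [[-1.3,0.68,0],0]
    - [[-1.68,0.88,0],0]
    - [[-1.99,1.04,0],0]
    - [[-2.17,1.135,0],0]
    - [[-2.235,1.17,0],0]
    - [[-2.235,1.17,0],0]

```text
time: 14.08
tool_pos: [0.4415, -0.0359, 0.1515]
tool_rot: [3.142, -0.0, 0.962]
contact_force: [0.1, 1.0, -4.3]
opening: 0.0258
grip_force: 49.9
```

Emit:
step_arm:
  motion:
    - [[-0.07,0.035,0],0]
    - [[-0.25,0.13,0],0]
    - [[-0.56,0.29,0],0]
    - [[-0.94,0.49,0],0]
    - [[-1.3,0.68,0],0]
    - [[-1.68,0.88,0],0]
    - [[-1.99,1.04,0],0]
    - [[-2.17,1.135,0],0]
    - [[-2.235,1.17,0],0]
    - [[-2.235,1.17,0],0]

```text
time: 15.32
tool_pos: [0.4223, -0.186, 0.1515]
tool_rot: [-3.141, -0.0, 0.962]
contact_force: [-0.4, -0.0, -2.5]
opening: 0.026
grip_force: 49.9
```

Emit:
step_arm:
  motion:
    - [[-0.07,0.035,0],0]
    - [[-0.25,0.13,0],0]
    - [[-0.56,0.29,0],0]
    - [[-0.94,0.49,0],0]
    - [[-1.3,0.68,0],0]
    - [[-1.68,0.88,0],0]
    - [[-1.99,1.04,0],0]
    - [[-2.17,1.135,0],0]
    - [[-2.235,1.17,0],0]
    - [[-2.235,1.17,0],0]

```text
time: 16.58
tool_pos: [0.4032, -0.336, 0.1515]
tool_rot: [-3.141, -0.0, 0.962]
contact_force: [-0.4, -1.0, -3.8]
opening: 0.0259
grip_force: 49.9
```

```bash
python3 v.py p6.png; python3 g.py .4032 -.3364 .105 55.1
```

```text
top exp px 384.4 209.0 blob [369.3 207.4] A105 offset along blade -0.0234 lateral 0.0423
side exp px 333.5 253.8 blob [332.2 253.2] A208 offset along blade -0.0032 lateral 0.0026
t16.7 pos [ 0.4033 -0.3356  0.1515] rot [-1.7998e+02 -1.0000e-02  5.5140e+01] F [ 0.8  0.2 -3.2] open 0.0258 grip 49.9
shift [-0.012  0.006  0.775] spin 0.001
```

View pics/p6.png

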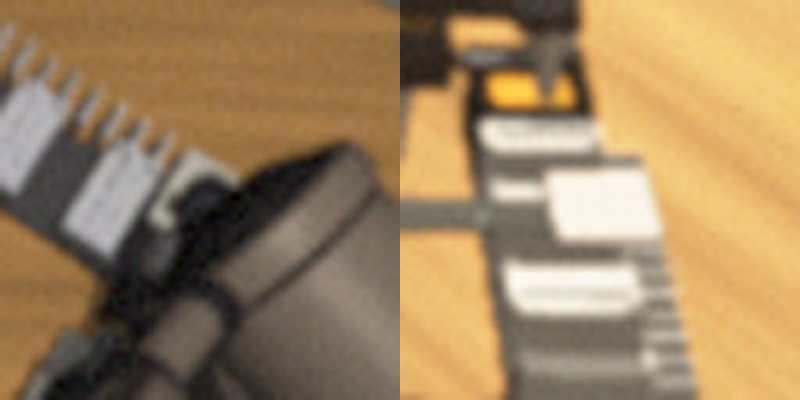

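The side view shows the plate level on the blade at (603,203), on its expected pixel. I lower it to just above nest 0.

Emit:
step_arm:
  motion:
    - [[-0.01,0.005,0.05],0]
    - [[-0.01,0.005,0.15],0]
    - [[-0.01,0.005,0.3],0]
    - [[-0.01,0.005,0.45],0]
    - [[-0.01,0.005,0.6],0]
    - [[-0.01,0.005,0.75],0]
    - [[-0.01,0.005,0.87],0]
    - [[-0.01,0.005,0.92],0]
    - [[-0.01,0.005,0.94],0]
    - [[-0.01,0.005,0.94],0]

```text
time: 17.92
tool_pos: [0.4032, -0.3371, 0.0953]
tool_rot: [3.141, 0.0, 0.962]
contact_force: [0.3, 0.2, -4.3]
opening: 0.0257
grip_force: 49.9
```

```bash
python3 v.py p7.png; python3 g.py .4032 -.3364 .07 55.1
```

```text
top exp px 378.9 211.4 blob [368.7 207.3] A84 offset along blade -0.0078 lateral 0.0354
side exp px 331.6 269.8 blob [330.2 268.7] A215 offset along blade -0.0032 lateral 0.0046
t18.0 pos [ 0.4033 -0.3371  0.0954] rot [1.7996e+02 1.0000e-02 5.5110e+01] F [ 0.1 -0.8 -3. ] open 0.0256 grip 49.9
shift [ 0.008 -0.008  0.424] spin 0.0
```

View pics/p7.png

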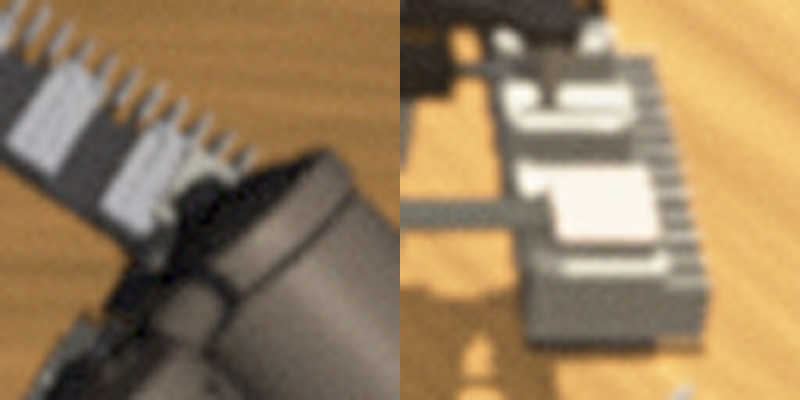

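The side crop shows the plate just above nest 0. I'll check its fore-aft centring by sampling intensity profiles along the stand's x axis.

```bash
cat > prof.py <<'E'
from m import *
def edges(c,O,X,Y,z,ys,lo=-.06,hi=.06):
    xs=np.arange(lo,hi,.0005); acc=0
    for y in ys:
        uv=np.array([proj(c,np.append(O+x*X+y*Y,z)) for x in xs],np.float32)
        acc=acc+cv2.remap(c['pixels'].astype(np.float32),uv[None,:,0],uv[None,:,1],cv2.INTER_LINEAR)[0]
    g=np.gradient((acc/len(ys)).mean(1)); 
    pk=[i for i in range(2,len(g)-2) if abs(g[i])==abs(g[i-2:i+3]).max() and abs(g[i])>1.2]
    return [(round(xs[i]*1000,1),round(float(g[i]),1)) for i in pk]
y=np.radians(-34.9); X=np.array([np.cos(y),np.sin(y)]); Y=np.array([-X[1],X[0]]); O=np.array([.5559,-.3271])
E
python3 - <<'E'
from prof import *
c=cam('side'); n=O-.095*Y
print('plate x',edges(c,n,X,Y,.0607,[-.012,-.006,0,.006]))
print('ledge x',edges(c,n,X,Y,.044,[-.021,-.019]))
print('wall x',edges(c,n,X,Y,.048,[-.028]))
print('plate y',edges(c,n,Y,X,.0607,[-.01,0,.01]))
print('wall1 x',edges(c,O,X,Y,.048,[-.005]), edges(c,O,X,Y,.044,[-.013,-.015]))
E
```

```text
plate x [(np.float64(-50.0), -1.2), (np.float64(-47.0), -1.5), (np.float64(-37.5), 1.6), (np.float64(-30.5), -1.2), (np.float64(-24.0), 10.8), (np.float64(23.0), -8.1), (np.float64(36.0), 2.6)]
ledge x [(np.float64(-45.5), -4.3), (np.float64(-42.0), -6.0), (np.float64(-33.0), 3.3), (np.float64(-31.0), 3.6), (np.float64(-20.5), 4.6), (np.float64(-20.0), 4.6), (np.float64(19.0), 1.6), (np.float64(19.5), 1.6), (np.float64(26.5), -7.4), (np.float64(33.5), -1.2), (np.float64(41.0), 4.2), (np.float64(44.5), 3.1)]
wall x [(np.float64(-47.0), -2.9), (np.float64(-46.5), -2.9), (np.float64(-44.0), -6.1), (np.float64(-42.0), -6.1), (np.float64(-40.5), -6.1), (np.float64(-36.0), 3.6), (np.float64(-35.5), 3.6), (np.float64(-34.0), 3.6), (np.float64(-25.0), 2.9), (np.float64(-24.5), 2.9), (np.float64(-22.0), 5.6), (np.float64(-20.5), 5.3), (np.float64(-18.0), 3.8), (np.float64(22.0), -4.3), (np.float64(24.0), -4.6), (np.float64(25.5), -4.9), (np.float64(26.0), -4.9), (np.float64(28.5), -2.7), (np.float64(29.0), -2.7), (np.float64(31.0), -1.4), (np.float64(38.5), 4.8), (np.float64(40.0), 4.8), (np.
[... 1139 characters left out ...]
 (np.float64(23.0), -2.8), (np.float64(25.5), -7.4), (np.float64(27.0), -7.4), (np.float64(29.5), -6.0), (np.float64(30.0), -6.0), (np.float64(32.5), -1.9), (np.float64(37.5), 1.8), (np.float64(38.0), 1.8), (np.float64(40.5), 3.5), (np.float64(41.5), 3.5), (np.float64(44.5), 1.8)] [(np.float64(-43.0), -6.0), (np.float64(-41.5), -6.0), (np.float64(-39.5), -5.6), (np.float64(-39.0), -5.6), (np.float64(-34.0), 7.4), (np.float64(-31.5), 7.3), (np.float64(-31.0), 7.3), (np.float64(-27.5), 3.7), (np.float64(-27.0), 3.7), (np.float64(-24.0), 1.3), (np.float64(19.0), -3.0), (np.float64(22.5), -3.4), (np.float64(25.0), -3.8), (np.float64(29.0), -4.5), (np.float64(40.5), 2.3), (np.float64(47.0), 1.5)]
```

```bash
python3 - <<'E'
from prof import *
c=cam('top')
for y in(-.016,-.012,-.008,-.004,0,.004,.008,.044,.048): print('top wall y%.3f'%y,[(float(a),g) for a,g in edges(c,O,X,Y,.048,[y-.001,y+.001]) if abs(g)>2.5])
# blade tip in top view
T=robot.observe()['tool_pos']; print(T, proj(c,np.append(T[:2]+.14*X,.0557)))
s=cam('side'); 
for y in(-.004,0,.0): print('side',[(float(a),g) for a,g in edges(s,O,X,Y,.048,[y-.001,y+.001]) if abs(g)>2.5])
E
```

```text
top wall y-0.016 [(-41.5, -4.4), (-32.0, 6.3), (-30.5, 6.5)]
top wall y-0.012 [(-43.0, -4.1), (-32.0, 7.4), (-30.5, 7.2), (29.5, -2.8)]
top wall y-0.008 [(-42.0, -4.7), (-31.0, 7.6), (30.0, -5.0)]
top wall y-0.004 [(-41.0, -4.8), (-30.5, 7.6), (30.0, -4.9)]
top wall y0.000 [(-42.5, -4.5), (-32.0, 7.3), (-29.5, 7.1), (30.0, -4.6)]
top wall y0.004 [(-42.0, -4.8), (-31.0, 7.8), (-29.0, 7.7), (29.0, -3.7)]
top wall y0.008 [(-42.0, -5.4), (-30.5, 6.6), (30.0, -2.8)]
top wall y0.044 [(-42.5, -4.9), (-31.0, 7.3)]
top wall y0.048 [(-42.0, -4.9), (-30.5, 7.4)]
[ 0.4032 -0.337   0.0954] (np.float64(381.4447936453078), np.float64(206.75130813231178))
side [(-57.5, 4.8), (-57.0, 4.8), (-45.5, -4.5), (-42.5, -7.6), (-41.0, -7.6), (-33.5, 11.0), (-33.0, 11.0), (-32.5, 11.0), (-21.5, -4.7), (-19.0, -9.6), (-17.5, -9.9), (-15.0, -7.6), (-12.5, 3.4), (-10.0, 11.1), (-8.5, 11.1), (-6.0, 6.9), (23.0, -3.4), (26.0, -7.8), (27.0, -7.8), (30.0, -5.0), (40.5, 3.4), (42.0, 3.4)]
side [(-58.5, 7.4), (-56.0, 6.6), (-55.5, 6.6), (-53.0, 3.8), (-41.5, -7.1), (-40.5, -7.1), (-33.0, 10.3), (-32.5, 10.3), (-28.5, 3.1), (-18.0, -10.9), (-14.0, -8.1), (-12.0, 4.3), (-9.0, 11.9), (-5.5, 6.7), (-5.0, 6.7), (26.5, -7.2), (27.5, -7.2), (30.5, -4.5)]
side [(-58.5, 7.4), (-56.0, 6.6), (-55.5, 6.6), (-53.0, 3.8), (-41.5, -7.1), (-40.5, -7.1), (-33.0, 10.3), (-32.5, 10.3), (-28.5, 3.1), (-18.0, -10.9), (-14.0, -8.1), (-12.0, 4.3), (-9.0, 11.9), (-5.5, 6.7), (-5.0, 6.7), (26.5, -7.2), (27.5, -7.2), (30.5, -4.5)]
```

Relative to the stand, the plate is about 0.5 mm (top view) to 2.5 mm (side view) too far back. I correct 2.2 mm, inside the ±3 mm recess play, and lower slowly.

Emit:
step_arm:
  motion:
    - [[0.004,-0.02,0],0]
    - [[0.008,-0.037,0.03],0]
    - [[0.008,-0.037,0.08],0]
    - [[0.008,-0.037,0.12],0]
    - [[0.008,-0.037,0.15],0]
    - [[0.008,-0.037,0.18],0]
    - [[0.008,-0.037,0.21],0]
    - [[0.008,-0.037,0.24],0]
    - [[0.008,-0.037,0.3],0]
    - [[0.008,-0.037,0.36],0]

```text
time: 19.42
tool_pos: [0.4016, -0.3353, 0.0733]
tool_rot: [3.142, 0.0, 0.962]
contact_force: [-0.3, 0.1, -3.3]
opening: 0.0259
grip_force: 49.9
```

```bash
python3 - <<'E'
from prof import *
o=robot.observe(); print(o['tool_pos'],o['contact_force'],o['tool_rot'])
c=cam('side'); n=O-.095*Y
f=lambda e:[(float(a),g) for a,g in e if abs(g)>4]
print('plate x if flat (z .049)',f(edges(c,n,X,Y,.049,[-.012,-.006,0,.006])))
print('near edge row, far row',f(edges(c,n,X,Y,.049,[-.018])),f(edges(c,n,X,Y,.049,[.016])))
print('plate y at x-15,0,+15',*[f(edges(c,n,Y,X,.049,[x])) for x in(-.015,0,.015)],sep='\n')
im=c['pixels'][225:305,290:370,::-1]; cv2.imwrite('pics/p8.png',cv2.resize(np.ascontiguousarray(im),(600,600),interpolation=cv2.INTER_CUBIC))
E
```

```text
[ 0.4016 -0.3353  0.0733] [-0.2553  0.126  -3.269 ] [3.1415 0.0001 0.9618]
plate x if flat (z .049) [(-26.0, 10.8), (20.0, -9.0)]
near edge row, far row [(-29.0, 4.4), (-26.5, 8.3), (-26.0, 8.3), (26.0, -5.4), (26.5, -5.4)] [(-45.0, -6.1), (-43.5, -6.1), (-42.0, -6.2), (-33.5, 7.0), (-32.0, 7.2), (-30.5, 7.5), (-29.0, 7.0), (-26.5, 5.6), (23.5, -4.4), (25.0, -4.5), (27.5, -4.9), (40.0, 4.4), (40.5, 4.4), (41.0, 4.4), (41.5, 4.4)]
plate y at x-15,0,+15
[(-32.5, 6.2), (-31.0, 6.2), (39.0, -7.2), (41.5, -7.1), (43.0, -6.8), (45.5, -7.1)]
[(-35.5, 4.3), (-32.5, 7.2), (39.0, -6.6), (41.5, -6.5), (44.0, -7.0), (45.5, -7.1)]
[(-36.5, 4.5), (-32.5, 6.3), (-30.5, 6.3), (39.0, -6.4), (41.5, -6.5), (43.0, -7.0), (45.5, -7.3)]
```

View pics/p8.png

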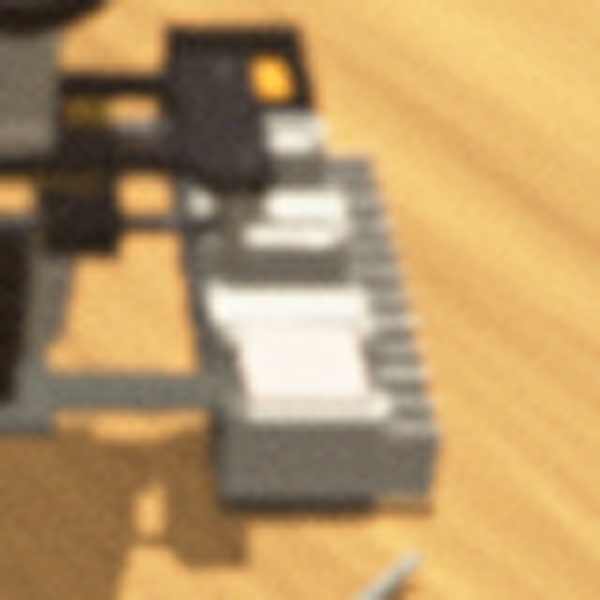

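The crop shows the plate in nest 0 at (303,360), framed by the ledges; its x centre matches the stand's in the same view. I retract the blade and rise.

Emit:
step_arm:
  motion:
    - [[0,-0.1,0.03],0]
    - [[0,-0.25,0.04],0]
    - [[0,-0.45,0.04],0]
    - [[0,-0.7,0.04],0]
    - [[0,-0.95,0.04],0]
    - [[0,-1.2,0.04],0]
    - [[0,-1.4,0.04],0]
    - [[0,-1.5,0.04],0]
    - [[0,-1.5,-0.5],0]
    - [[0,-1.5,-1.0],0]

```text
time: 20.72
tool_pos: [0.3277, -0.2838, 0.1343]
tool_rot: [-3.142, 0.0, 0.962]
contact_force: [0.1, -0.2, -3.5]
opening: 0.0261
grip_force: 49.9
```

```bash
python3 g.py .3634 .4 .13 116.2; python3 - <<'E'
from prof import *
n=O-.095*Y
for nm in('top','side'):
    c=cam(nm); f=lambda e:[(float(a),g) for a,g in e if abs(g)>2.5]
    print(nm,f(edges(c,n,X,Y,.049,[-.012,-.006,0,.006],-.035,.035)),*[f(edges(c,n,Y,X,.049,[x],-.04,.04)) for x in(-.015,.015)])
t=cam('top'); rep(t,'plate',blobs(t,(355,185,400,230),lambda h:(h[...,1]<60)&(h[...,2]>165)),.049)
rep(t,'green',blobs(t,(240,165,290,205),lambda h:(h[...,0]>40)&(h[...,0]<85)&(h[...,1]>90)&(h[...,2]>70)),.046,2)
rep(t,'plateA',blobs(t,(115,170,185,220),lambda h:(h[...,1]<60)&(h[...,2]>165)),.049)
E
```

```text
t20.7 pos [ 0.3277 -0.2838  0.1343] rot [-180.     0.    55.1] F [ 0.1 -0.2 -3.5] open 0.0261 grip 49.9
shift [ 9.687 -6.032  0.072] spin -1.066
top [(-23.5, 7.7), (21.5, -3.9), (24.0, -3.5)] [(-31.5, 4.1), (26.0, 2.8)] [(-31.0, 3.7), (-29.0, 3.6)]
side [(-26.0, 10.5), (20.0, -9.2)] [(-36.5, 4.2), (-30.0, 6.8)] [(-36.5, 4.4), (-32.0, 6.8), (-30.5, 6.7)]
plate A148.6 px [378.2 211.9] C [ 0.5014 -0.4073] rectC [ 0.5023 -0.411 ] size [0.0493 0.0529] long ang -121.2
plate A68.4 px [368.4 207. ] C [ 0.5182 -0.3751] rectC [ 0.5221 -0.3777] size [0.0579 0.0214] long ang -32.4
plate A51.1 px [357.  195.3] C [ 0.5583 -0.3382] rectC [ 0.5542 -0.3407] size [0.0504 0.0219] long ang -2.9
plate A7.2 px [381.8 220.4] C [ 0.4726 -0.4179] rectC [ 0.4732 -0.4188] size [0.0252 0.0073] long ang -51.0
green A61.5 px [263.6 182. ] C [ 0.6051 -0.0196] rectC [ 0.6056 -0.02  ] size [0.0347 0.0262] long ang -51.0
plateA A126.0 px [133.3 202.1] C [0.5337 0.4256] rectC [0.5343 0.4263] size [0.0394 0.0426] long ang -153.4
```

Both views show plate 0 unchanged and centred in nest 0. I return to the rack for the other plate, via a waypoint that stays clear of the minimum reach.

Emit:
step_arm:
  motion:
    - [[0.3,-0.05,0],-0.1]
    - [[0.9,-0.15,0],-0.21]
    - [[1.6,-0.28,0],-0.32]
    - [[2.3,-0.4,0],-0.43]
    - [[3.0,-0.52,0],-0.54]
    - [[3.7,-0.65,0],-0.65]
    - [[4.3,-0.75,0],-0.76]
    - [[4.8,-0.84,0],-0.87]
    - [[5.05,-0.88,0],-0.97]
    - [[5.14,-0.9,0],-1.066]

```text
time: 22.12
tool_pos: [0.4594, 0.0012, 0.1318]
tool_rot: [-3.14, -0.001, 2.032]
contact_force: [-0.8, -0.1, -2.5]
opening: 0.0258
grip_force: 49.9
```

Emit:
step_arm:
  motion:
    - [[0.3,0.05,0],0]
    - [[0.9,0.17,0],0]
    - [[1.6,0.3,0],0]
    - [[2.4,0.44,0],0]
    - [[3.2,0.59,0],0]
    - [[4.0,0.74,0],0]
    - [[4.8,0.88,0],0]
    - [[5.4,0.99,0],0]
    - [[5.75,1.06,0],0]
    - [[5.82,1.07,0],0]

```text
time: 23.38
tool_pos: [0.3618, 0.3426, 0.1326]
tool_rot: [-3.14, 0.0, 2.028]
contact_force: [0.9, 1.2, -2.7]
opening: 0.0256
grip_force: 49.9
```

```bash
python3 g.py .3635 .3416 .0676 116.2
```

```text
t23.4 pos [0.3618 0.3426 0.1326] rot [-1.799e+02  1.000e-02  1.162e+02] F [ 0.9  1.2 -2.7] open 0.0256 grip 49.9
shift [-0.028  0.017  1.083] spin 0.0
```

Next I lower to slot height and recheck before sliding in.

Emit:
step_arm:
  motion:
    - [[-0.028,0.017,0.2],0]
    - [[-0.028,0.017,0.5],0]
    - [[-0.028,0.017,0.8],0]
    - [[-0.028,0.017,1.05],0]
    - [[-0.028,0.017,1.08],0]
    - [[-0.028,0.017,1.08],0]
    - [[-0.028,0.017,1.08],0]

```text
time: 24.25
tool_pos: [0.3654, 0.3409, 0.0693]
tool_rot: [3.14, -0.0, 2.028]
contact_force: [1.5, -0.1, -1.9]
opening: 0.0256
grip_force: 49.9
```

```bash
python3 g.py .4259 .3733 .0676 116.2; python3 - <<'E'
from m import *
y=np.radians(26.2); X=np.array([np.cos(y),np.sin(y)]);Y=np.array([-X[1],X[0]]); T=robot.observe()['tool_pos'][:2]; z=robot.observe()['tool_pos'][2]-.0396
for n,roi,s,v in(('top',(112,190,150,222),70,120),('side',(165,145,215,185),80,130)):
    c=cam(n); print(n,'exp tip px',proj(c,np.append(T+.14*X,z)))
    for b in blobs(c,roi,lambda h:(h[...,1]<s)&(h[...,2]>v),4)[:4]:
        P=np.array([onz(c,*p,z)[:2] for p in b['k']])-T; Q=np.array([onz(c,*p,.049)[:2] for p in b['k']])-T
        print(' A%.0f'%b['A'],b['c'].round(1),'z blade: x %.4f..%.4f y %.4f..%.4f'%((P@X).min(),(P@X).max(),(P@Y).min(),(P@Y).max()),'| z plate: x %.4f..%.4f y %.4f..%.4f'%((Q@X).min(),(Q@X).max(),(Q@Y).min(),(Q@Y).max()))
E
```

```text
t24.2 pos [0.3654 0.3409 0.0693] rot [179.93  -0.   116.18] F [ 1.5 -0.1 -1.9] open 0.0256 grip 49.9
shift [0.04  1.143 0.028] spin -0.0
top exp tip px (np.float64(140.96927198925562), np.float64(215.25143308148694))
 A177 [133.4 202.3] z blade: x 0.1692..0.2211 y -0.0175..0.0316 | z plate: x 0.1637..0.2148 y -0.0220..0.0264
 A17 [141.5 217.3] z blade: x 0.1260..0.1388 y -0.0090..0.0121 | z plate: x 0.1212..0.1338 y -0.0136..0.0072
side exp tip px (np.float64(189.2676861308193), np.float64(165.53596812900636))
 A83 [195.4 156.7] z blade: x 0.1876..0.2461 y -0.0156..0.0542 | z plate: x 0.1576..0.2148 y -0.0373..0.0310
 A40 [183.9 168.7] z blade: x 0.0717..0.1416 y -0.0101..0.0156 | z plate: x 0.0442..0.1126 y -0.0319..-0.0068
 A14 [174.1 176. ] z blade: x 0.0268..0.0647 y -0.0106..0.0127 | z plate: x 0.0003..0.0374 y -0.0324..-0.0097
 A9 [212.1 162.5] z blade: x 0.1926..0.2294 y -0.0707..-0.0557 | z plate: x 0.1624..0.1984 y -0.0912..-0.0766
```

Emit:
step_arm:
  motion:
    - [[0.01,0.05,0.028],0]
    - [[0.01,0.2,0.028],0]
    - [[0.01,0.42,0.028],0]
    - [[0.01,0.65,0.028],0]
    - [[0.01,0.88,0.028],0]
    - [[0.01,1.05,0.028],0]
    - [[0.01,1.12,0.028],0]
    - [[0.01,1.14,0.028],0]
    - [[0.01,1.14,0.028],0]
    - [[0.01,1.14,0.028],0]

```text
time: 25.6
tool_pos: [0.4259, 0.3713, 0.067]
tool_rot: [-3.141, 0.0, 2.028]
contact_force: [-0.7, -0.6, -2.8]
opening: 0.0257
grip_force: 49.9
```

Emit:
step_arm:
  motion:
    - [[0,0,0],0]
    - [[0,0,-0.1],0]
    - [[0,0,-0.2],0]
    - [[0,0,-0.24],0]
    - [[0,0,-0.27],0]
    - [[0,0,-0.3],0]
    - [[0,0,-0.34],0]
    - [[0,0,-0.4],0]
    - [[0,0,-0.5],0]
    - [[0,0,-0.6],0]

```text
time: 26.85
tool_pos: [0.4262, 0.3714, 0.1035]
tool_rot: [3.141, 0.0, 2.028]
contact_force: [-0.5, 0.1, -3.5]
opening: 0.0257
grip_force: 49.9
```

Emit:
step_arm:
  motion:
    - [[0,0,-0.1],0]
    - [[0,0,-0.25],0]
    - [[0,0,-0.4],0]
    - [[0,0,-0.55],0.03]
    - [[0,0,-0.7],0.08]
    - [[0,0,-0.78],0.15]
    - [[0,0,-0.8],0.23]
    - [[0,0,-0.8],0.32]
    - [[0,0,-0.8],0.41]
    - [[0,0,-0.8],0.5]

```text
time: 28.1
tool_pos: [0.4262, 0.3714, 0.1514]
tool_rot: [3.141, -0.0, 1.524]
contact_force: [0.2, -0.5, -4.2]
opening: 0.0257
grip_force: 49.9
```

Emit:
step_arm:
  motion:
    - [[0,0,0],0.09]
    - [[0,0,0],0.18]
    - [[0,0,0],0.27]
    - [[0,0,0],0.36]
    - [[0,0,0],0.44]
    - [[0,0,0],0.5]
    - [[0,0,0],0.54]
    - [[0,0,0],0.566]
    - [[0,0,0],0.566]
    - [[0,0,0],0.566]

```text
time: 29.35
tool_pos: [0.4262, 0.3714, 0.1511]
tool_rot: [3.142, -0.0, 0.962]
contact_force: [-0.3, 0.4, -4.0]
opening: 0.0255
grip_force: 49.9
```

```bash
python3 v.py p9.png; python3 g.py .4355 -.2887 .152 55.1
```

```text
top exp px 163.8 201.6 blob [163.6 201.1] A150 offset along blade 0.0009 lateral 0.0016
side exp px 208.5 153.3 blob [208.7 153. ] A67 offset along blade 0.0004 lateral 0.0029
t29.4 pos [0.4262 0.3714 0.1511] rot [180.     0.    55.12] F [-0.5 -0.4 -3.4] open 0.0255 grip 49.9
shift [-8.936  6.42  -0.016] spin 0.0
```

The second plate is centred on the pad within about 2 mm in both views. I carry it to nest 1.

Emit:
step_arm:
  motion:
    - [[-0.053,0.038,0],0]
    - [[-0.196,0.14,0],0]
    - [[-0.446,0.32,0],0]
    - [[-0.749,0.537,0],0]
    - [[-1.034,0.741,0],0]
    - [[-1.337,0.958,0],0]
    - [[-1.587,1.137,0],0]
    - [[-1.73,1.24,0],0]
    - [[-1.783,1.278,0],0]
    - [[-1.783,1.278,0],0]

```text
time: 30.7
tool_pos: [0.428, 0.2399, 0.1511]
tool_rot: [3.141, -0.0, 0.962]
contact_force: [-0.2, 0.1, -3.0]
opening: 0.0258
grip_force: 49.9
```

Emit:
step_arm:
  motion:
    - [[-0.053,0.038,0],0]
    - [[-0.196,0.14,0],0]
    - [[-0.446,0.32,0],0]
    - [[-0.749,0.537,0],0]
    - [[-1.034,0.741,0],0]
    - [[-1.337,0.958,0],0]
    - [[-1.587,1.137,0],0]
    - [[-1.73,1.24,0],0]
    - [[-1.783,1.278,0],0]
    - [[-1.783,1.278,0],0]

```text
time: 31.95
tool_pos: [0.4296, 0.1081, 0.1511]
tool_rot: [3.142, -0.0, 0.961]
contact_force: [0.4, 0.7, -3.2]
opening: 0.0256
grip_force: 49.9
```

Emit:
step_arm:
  motion:
    - [[-0.053,0.038,0],0]
    - [[-0.196,0.14,0],0]
    - [[-0.446,0.32,0],0]
    - [[-0.749,0.537,0],0]
    - [[-1.034,0.741,0],0]
    - [[-1.337,0.958,0],0]
    - [[-1.587,1.137,0],0]
    - [[-1.73,1.24,0],0]
    - [[-1.783,1.278,0],0]
    - [[-1.783,1.278,0],0]

```text
time: 33.2
tool_pos: [0.4312, -0.0233, 0.151]
tool_rot: [-3.142, -0.0, 0.962]
contact_force: [0.2, 0.8, -3.5]
opening: 0.0257
grip_force: 49.9
```

Emit:
step_arm:
  motion:
    - [[-0.053,0.038,0],0]
    - [[-0.196,0.14,0],0]
    - [[-0.446,0.32,0],0]
    - [[-0.749,0.537,0],0]
    - [[-1.034,0.741,0],0]
    - [[-1.337,0.958,0],0]
    - [[-1.587,1.137,0],0]
    - [[-1.73,1.24,0],0]
    - [[-1.783,1.278,0],0]
    - [[-1.783,1.278,0],0]

```text
time: 34.45
tool_pos: [0.4329, -0.1549, 0.151]
tool_rot: [-3.141, -0.0, 0.962]
contact_force: [0.9, -0.2, -3.5]
opening: 0.0255
grip_force: 49.9
```

Emit:
step_arm:
  motion:
    - [[-0.053,0.038,0],0]
    - [[-0.196,0.14,0],0]
    - [[-0.446,0.32,0],0]
    - [[-0.749,0.537,0],0]
    - [[-1.034,0.741,0],0]
    - [[-1.337,0.958,0],0]
    - [[-1.587,1.137,0],0]
    - [[-1.73,1.24,0],0]
    - [[-1.783,1.278,0],0]
    - [[-1.783,1.278,0],0]

```text
time: 35.7
tool_pos: [0.4346, -0.2864, 0.151]
tool_rot: [-3.141, -0.0, 0.962]
contact_force: [-0.2, 0.5, -3.2]
opening: 0.0259
grip_force: 49.9
```

```bash
python3 v.py p10.png; python3 g.py .4346 -.2866 .0955 55.1
```

```text
top exp px 368.3 199.3 blob [354.5 197.2] A107 offset along blade -0.0196 lateral 0.0401
side exp px 329.5 240.8 blob [329.3 240.3] A165 offset along blade -0.0003 lateral 0.0021
t35.8 pos [ 0.4347 -0.286   0.1511] rot [-1.7998e+02 -1.0000e-02  5.5140e+01] F [ 0.3  0.  -3.7] open 0.0259 grip 49.9
shift [-0.008  0.005  0.926] spin 0.001
```

Emit:
step_arm:
  motion:
    - [[-0.005,0,0.05],0]
    - [[-0.005,0,0.15],0]
    - [[-0.005,0,0.3],0]
    - [[-0.005,0,0.45],0]
    - [[-0.005,0,0.6],0]
    - [[-0.005,0,0.75],0]
    - [[-0.005,0,0.87],0]
    - [[-0.005,0,0.91],0]
    - [[-0.005,0,0.93],0]
    - [[-0.005,0,0.93],0]

```text
time: 37.05
tool_pos: [0.4346, -0.287, 0.0955]
tool_rot: [3.141, 0.0, 0.962]
contact_force: [0.3, 0.5, -3.6]
opening: 0.0256
grip_force: 49.9
```

```bash
cat > n1.py <<'E'
from prof import *
import sys
o=robot.observe(); T=o['tool_pos']; zt=float(sys.argv[1]) if len(sys.argv)>1 else T[2]-.0436+.009
print(T,o['contact_force'].round(1))
c=cam('side'); f=lambda e:[(float(a),g) for a,g in e if abs(g)>4]
for nm,yy in(('nest1',-.035),('nest0',-.095)):
    n=O+yy*Y; z=zt if nm=='nest1' else .049
    print(nm,'x',f(edges(c,n,X,Y,z,[-.012,-.006,0,.006],-.045,.045)),'y',*[f(edges(c,n,Y,X,z,[x],-.045,.045)) for x in(-.015,0,.012)])
E
python3 n1.py; python3 g.py .4346 -.2866 .0955 55.1
```

```text
[ 0.4346 -0.287   0.0955] [ 0.3  0.5 -3.6]
nest1 x [(-26.0, 9.8), (20.5, -7.5)] y [(-39.0, -6.8), (-37.5, -6.7), (-36.0, -6.7), (-34.0, -6.8), (-32.5, -6.8), (-25.5, 6.5), (-24.0, 6.6), (-22.5, 6.8), (-20.0, 6.7), (23.5, -5.9), (27.0, -5.6), (30.0, -6.0)] [(-39.0, -6.4), (-37.5, -6.4), (-36.0, -6.6), (-34.0, -7.2), (-32.5, -7.2), (-25.5, 6.3), (-24.0, 6.2), (-21.5, 7.0), (-20.0, 7.0), (24.5, -7.2), (26.5, -7.3), (30.0, -4.7), (31.5, -4.7)] [(-38.5, -4.9), (-35.5, -6.7), (-34.0, -6.7), (-32.5, -7.1), (-26.5, 6.0), (-25.0, 6.1), (-22.5, 6.1), (-21.0, 6.1), (-19.0, 5.5), (26.5, -6.1), (28.5, -6.0), (30.5, -6.2)]
nest0 x [(-26.0, 10.8), (20.0, -9.2)] y [(-32.5, 6.7), (34.5, -6.3), (36.0, -6.3), (37.5, -6.4), (39.0, -6.9), (41.5, -6.9)] [(-32.5, 6.6), (34.5, -6.2), (36.0, -6.2), (37.5, -6.2), (39.0, -6.8), (41.5, -6.8)] [(-36.5, 4.2), (-35.0, 4.2), (-30.0, 6.3), (35.0, -6.1), (36.5, -6.3), (39.0, -7.0), (40.5, -7.0), (42.0, -6.3)]
t37.1 pos [ 0.4346 -0.287   0.0955] rot [1.7996e+02 1.0000e-02 5.5110e+01] F [ 0.1 -0.6 -3.4] open 0.0258 grip 49.9
shift [ 0.005 -0.004  0.   ] spin 0.0
```

The offsets match the first, successful placement. I lower the plate, then retract after a check.

Emit:
step_arm:
  motion:
    - [[0,0,0.01],0]
    - [[0,0,0.04],0]
    - [[0,0,0.08],0]
    - [[0,0,0.12],0]
    - [[0,0,0.15],0]
    - [[0,0,0.18],0]
    - [[0,0,0.21],0]
    - [[0,0,0.24],0]
    - [[0,0,0.3],0]
    - [[0,0,0.38],0]

```text
time: 38.35
tool_pos: [0.4346, -0.2869, 0.0723]
tool_rot: [3.141, 0.0, 0.962]
contact_force: [-0.6, 0.1, -2.7]
opening: 0.0258
grip_force: 49.9
```

```bash
python3 n1.py .049
```

```text
[ 0.4346 -0.2869  0.0723] [-0.6  0.1 -2.7]
nest1 x [(-42.5, -5.0), (-26.5, 10.5), (19.5, -8.6)] y [(38.0, -5.0), (43.5, -6.4)] [(39.0, -6.1), (41.0, -6.1)] [(39.0, -5.8), (43.5, -6.2)]
nest0 x [(-26.0, 10.2), (20.0, -9.0)] y [(-32.5, 6.5), (-31.0, 6.5)] [(-32.5, 6.6)] [(-36.5, 4.6), (-35.0, 4.6), (-30.0, 6.6)]
```

Emit:
step_arm:
  motion:
    - [[0,-0.1,0.03],0]
    - [[0,-0.25,0.04],0]
    - [[0,-0.45,0.04],0]
    - [[0,-0.7,0.04],0]
    - [[0,-0.95,0.04],0]
    - [[0,-1.2,0.04],0]
    - [[0,-1.4,0.04],0]
    - [[0,-1.5,0.04],0]
    - [[0,-1.5,-0.5],0]
    - [[0,-1.5,-1.0],0]

```text
time: 39.65
tool_pos: [0.3606, -0.2354, 0.1333]
tool_rot: [3.142, 0.0, 0.962]
contact_force: [-0.9, -1.1, -2.9]
opening: 0.0259
grip_force: 49.9
```

```bash
python3 n1.py .049; python3 g.py .4899 .0984 .14 105.5; python3 - <<'E'
from h import *
o=[]
for n,r in(('side',(300,225,370,295)),('top',(330,170,400,240))):
    c=cam(n); u,v,a,b=r; o.append(cv2.resize(np.ascontiguousarray(c['pixels'][v:b,u:a,::-1]),(400,400),interpolation=cv2.INTER_CUBIC))
cv2.imwrite('pics/p11.png',np.hstack(o))
from m import *
t=cam('top')
rep(t,'tray',blobs(t,(200,165,252,240),lambda h:(h[...,1]<80)|(h[...,2]<70)),.014,1)
E
```

```text
[ 0.3606 -0.2354  0.1333] [-0.9 -1.1 -2.9]
nest1 x [(-42.5, -6.2), (-26.5, 9.6), (19.5, -8.3)] y [(38.0, -5.0), (43.5, -6.4)] [(38.5, -6.1), (40.5, -6.0)] [(38.5, -6.2), (40.5, -6.2)]
nest0 x [(-42.0, -6.7), (-26.0, 10.2), (20.0, -9.0)] y [(-32.5, 6.8), (-31.0, 6.8)] [(-36.5, 4.7), (-30.0, 6.3)] [(-32.5, 6.0), (-30.5, 6.0)]
t39.7 pos [ 0.3622 -0.2367  0.1367] rot [1.7964e+02 5.0000e-02 5.5110e+01] F [ 0.8 -1.9  1.2] open 0.0256 grip 49.9
shift [ 5.799 -1.448 -0.055] spin -0.879
tray A1178.1 px [226.6 204.6] C [0.5314 0.1097] rectC [0.5333 0.1102] size [0.0715 0.218 ] long ang -164.8
```

View pics/p11.png

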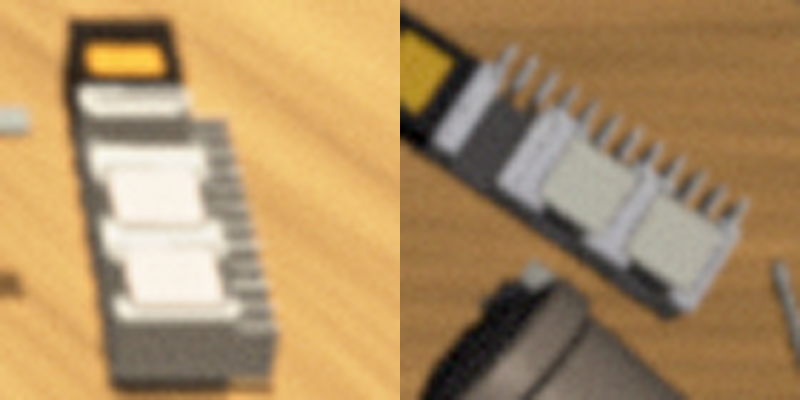

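Both plates lie flat and centred in nests 1 and 0: (155,193) and (175,272) in the side half. I bring the lifter back over its tray.

Emit:
step_arm:
  motion:
    - [[0.3,-0.07,0],-0.05]
    - [[0.9,-0.22,0],-0.13]
    - [[1.6,-0.4,0],-0.22]
    - [[2.4,-0.6,0],-0.33]
    - [[3.2,-0.8,0],-0.44]
    - [[4.0,-1.0,0],-0.55]
    - [[4.8,-1.2,0],-0.66]
    - [[5.4,-1.35,0],-0.76]
    - [[5.7,-1.42,0],-0.84]
    - [[5.79,-1.43,0],-0.882]

```text
time: 41.1
tool_pos: [0.4884, 0.0995, 0.1307]
tool_rot: [-3.139, -0.0, 1.847]
contact_force: [-0.1, -0.5, -2.7]
opening: 0.026
grip_force: 49.9
```

Emit:
step_arm:
  motion:
    - [[0,0,0.05],0]
    - [[0,0,0.2],0]
    - [[0,0,0.4],0]
    - [[0,0,0.4],0]
    - [[0,0,0.4],0]

```text
time: 41.72
tool_pos: [0.4891, 0.0984, 0.1084]
tool_rot: [-3.142, 0.0, 1.843]
contact_force: [0.1, 0.7, -2.8]
opening: 0.0258
grip_force: 49.9
```

```bash
python3 g.py .4892 .0989 .0486 105.7
```

```text
t41.7 pos [0.4891 0.0984 0.1084] rot [-180.      0.    105.62] F [ 0.1  0.7 -2.8] open 0.0258 grip 49.9
shift [0.007 0.004 0.997] spin -0.001
```

Emit:
step_arm:
  motion:
    - [[0.007,0.004,0.1],0]
    - [[0.007,0.004,0.3],0]
    - [[0.007,0.004,0.5],0]
    - [[0.007,0.004,0.7],0]
    - [[0.007,0.004,0.85],0]
    - [[0.007,0.004,0.93],0]
    - [[0.007,0.004,0.97],0]
    - [[0.007,0.004,0.99],0]
    - [[0.007,0.004,0.995],0]
    - [[0.007,0.004,0.995],0]

```text
time: 42.98
tool_pos: [0.4893, 0.0991, 0.049]
tool_rot: [3.141, 0.0, 1.844]
contact_force: [0.0, -0.1, -2.9]
opening: 0.0258
grip_force: 49.9
```

```bash
python3 g.py .4892 .0989 .0486 105.7
```

```text
t43.0 pos [0.4893 0.0991 0.049 ] rot [1.7997e+02 1.0000e-02 1.0564e+02] F [ 0.  -0.1 -2.9] open 0.0258 grip 49.9
shift [-0.002 -0.002  0.006] spin -0.001
```

Emit:
step_arm:
  motion:
    - [[0,0,0.01],0]
    - [[0,0,0.01],0]
    - [[0,0,0.01],0]

```text
time: 43.35
tool_pos: [0.4893, 0.0991, 0.0486]
tool_rot: [3.141, 0.0, 1.844]
contact_force: [-1.6, -0.1, 6.3]
opening: 0.026
grip_force: 49.9
```

Emit:
step_arm:
  motion:
    - [[0,0,0],0]
    - [[0,0,0],0]
    - [[0,0,0],0]
    - [[0,0,0],0]
    - [[0,0,0],0]
    - [[0,0,-0.1],0]
    - [[0,0,-0.5],0]
    - [[0,0,-1.0],0]
    - [[0,0,-1.6],0]
    - [[0,0,-2.0],0]
  hand: 0

```text
time: 44.6
tool_pos: [0.4895, 0.0991, 0.1703]
tool_rot: [3.139, 0.001, 1.844]
contact_force: [0.3, 0.1, 0.1]
opening: 0.092
grip_force: 0.0
```

```bash
cat > blk.py <<'E'
from m import *
print(robot.observe()['tool_pos'])
G=lambda h:(h[...,0]>40)&(h[...,0]<88)&(h[...,1]>90)&(h[...,2]>50)
c=cam('top'); s=cam('side')
for cc,n in((c,'top'),(s,'side')):
    u,v=proj(cc,[.605,-.02,.03]); r=(int(u)-25,int(v)-22,int(u)+25,int(v)+22)
    rep(cc,n+' green@.046',blobs(cc,r,G),.046,2)
    rep(cc,n+' green@.032',blobs(cc,r,G),.032,1)
rep(c,'block',blobs(c,(250,165,282,200),lambda h:(h[...,2]<70)|G(h)),.018,2)
rep(c,'lifter',blobs(c,(200,165,252,240),lambda h:(h[...,1]<70)&(h[...,2]>110)),.010,1)
rep(c,'grip',blobs(c,(222,205,240,222),lambda h:(h[...,2]<60)),.079,1)
rep(s,'sgrip',blobs(s,(222,183,238,206),lambda h:h[...,2]<70),.045,1)
u,v=proj(c,[.605,-.02,.03]);a=cv2.resize(np.ascontiguousarray(c['pixels'][int(v)-16:int(v)+16,int(u)-16:int(u)+16,::-1]),(400,400),interpolation=cv2.INTER_CUBIC)
u,v=proj(s,[.605,-.02,.03]);b=cv2.resize(np.ascontiguousarray(s['pixels'][int(v)-16:int(v)+16,int(u)-16:int(u)+16,::-1]),(400,400),interpolation=cv2.INTER_CUBIC)
cv2.imwrite('pics/blk.png',np.hstack([a,b]))
E
python3 blk.py
```

```text
[0.4895 0.0991 0.1703]
top green@.046 A74.7 px [251.7 189.7] C [0.5779 0.0216] rectC [0.5777 0.0218] size [0.0369 0.0273] long ang -51.3
top green@.032 A74.7 px [251.7 189.7] C [0.5807 0.0219] rectC [0.5805 0.0221] size [0.0373 0.0277] long ang -51.3
side green@.046 A77.8 px [262.8 200.9] C [0.5656 0.0073] rectC [0.5676 0.0098] size [0.0323 0.0751] long ang -124.2
side green@.032 A77.8 px [262.8 200.9] C [0.5789 0.025 ] rectC [0.5809 0.0274] size [0.0328 0.0763] long ang -124.2
block A100.6 px [253.7 191.4] C [0.5775 0.0151] rectC [0.5788 0.0196] size [0.0391 0.0464] long ang -140.7
lifter A582.7 px [214.4 188.1] C [0.5908 0.1542] rectC [0.5914 0.1548] size [0.1107 0.081 ] long ang -84.7
grip A95.4 px [228.5 210.1] C [0.5027 0.0971] rectC [0.5045 0.092 ] size [0.0699 0.0281] long ang -65.8
sgrip A158.6 px [229.7 196.2] C [0.488  0.0977] rectC [0.4871 0.1008] size [0.106  0.0672] long ang 40.7
```

The block has been knocked aside, from (0.605,-0.020) to about (0.580,0.022). I check it enlarged before reaching for it.

View pics/blk.png

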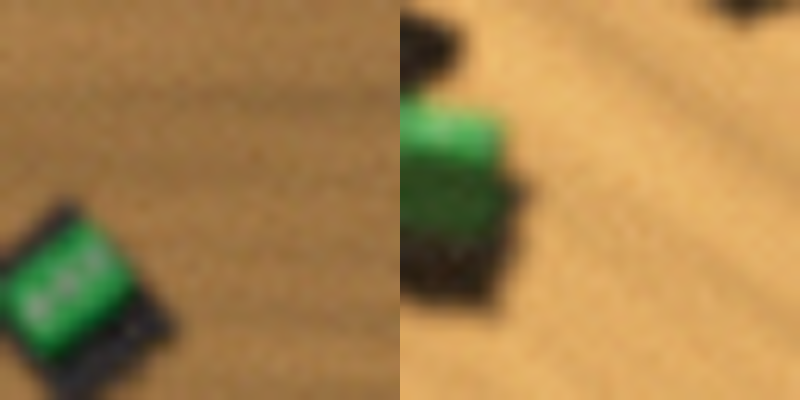

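```bash
python3 g.py .580 .022 .13 129 .580 .022 .038 129; python3 - <<'E'
from m import *
c=cam('top'); 
for (z,w,h) in((.046,20,32),(.018,48,42)): pass
y=np.radians(39); X=np.array([np.cos(y),np.sin(y)]);Y=np.array([-X[1],X[0]])
for n in('top','side'):
    c=cam(n); B=np.array([.580,.022])
    G=lambda h:(h[...,0]>40)&(h[...,0]<88)&(h[...,1]>90)&(h[...,2]>50)
    u,v=proj(c,[.58,.022,.03]); b=blobs(c,(int(u)-16,int(v)-16,int(u)+16,int(v)+16),G)[0]
    P=[proj(c,np.append(B+a*.01*X+d*.016*Y,z)) for a in(-1,1) for d in(-1,1) for z in(.018,.046)]
    H=cv2.convexHull(np.array(P,np.float32)); M=cv2.moments(H)
    print(n,'model hull c',M['m10']/M['m00'],M['m01']/M['m00'],'A',M['m00'],'seen',b['c'],b['A'])
E
```

```text
t44.7 pos [0.4907 0.0992 0.1711] rot [1.7966e+02 8.0000e-02 1.0565e+02] F [ 0.4  0.6 -0.1] open 0.0918 grip 0.0
shift [-1.641  1.087  0.684] spin -0.408
shift [-1.641  1.087  2.218] spin -0.408
top model hull c 251.63224315112137 189.8884037997503 A 69.26041823846754 seen [251.6851 189.7174] 74.7265625
side model hull c 263.5468917724385 201.18555672643336 A 96.775042087771 seen [262.78   200.9477] 78.8984375
```

The block stands upright, with its green part at (70,290) in the top half. The position (0.580,0.022) at yaw 39° matches within 0.7 px in both views. I move above it and descend.

Emit:
step_arm:
  motion:
    - [[-0.2,0.13,0.1],-0.05]
    - [[-0.6,0.4,0.2],-0.15]
    - [[-1.1,0.73,0.4],-0.25]
    - [[-1.5,1.0,0.6],-0.35]
    - [[-1.64,1.09,0.7],-0.408]
    - [[-1.64,1.09,0.7],-0.408]
    - [[-1.64,1.09,0.7],-0.408]
    - [[-1.64,1.09,0.7],-0.408]

```text
time: 45.85
tool_pos: [0.5783, 0.0225, 0.1263]
tool_rot: [3.142, 0.0, 2.252]
contact_force: [-0.2, 0.5, 0.5]
opening: 0.0916
grip_force: 0.0
```

```bash
python3 g.py .580 .022 .038 129
```

```text
t45.9 pos [0.5783 0.0225 0.1263] rot [180.     0.   129.02] F [-0.2  0.5  0.5] open 0.0916 grip 0.0
shift [-0.024  0.017  1.472] spin 0.0
```

Emit:
step_arm:
  motion:
    - [[-0.02,0.017,0.3],0]
    - [[-0.024,0.017,0.7],0]
    - [[-0.024,0.017,1.1],0]
    - [[-0.024,0.017,1.4],0]
    - [[-0.024,0.017,1.46],0]
    - [[-0.024,0.017,1.46],0]

```text
time: 46.6
tool_pos: [0.5806, 0.0217, 0.0391]
tool_rot: [3.141, 0.001, 2.252]
contact_force: [-0.3, -0.4, 0.0]
opening: 0.0919
grip_force: 0.0
```

Emit:
step_arm:
  motion:
    - [[0,0,0],0]
    - [[0,0,0],0]
    - [[0,0,0],0]
    - [[0,0,0],0]
    - [[0,0,0],0]
    - [[0,0,0],0]
    - [[0,0,0],0]
    - [[0,0,0],0]
  hand: 255
  squeeze: 30

```text
time: 47.6
tool_pos: [0.5803, 0.0215, 0.0385]
tool_rot: [-3.141, 0.0, 2.252]
contact_force: [0.4, 0.6, 0.1]
opening: 0.0195
grip_force: 30.0
```

Emit:
step_arm:
  motion:
    - [[0,0,-0.1],0]
    - [[0,0,-0.3],0]
    - [[0,0,-0.7],0]
    - [[0,0,-1.1],0.1]
    - [[0,0,-1.5],0.25]
    - [[0,0,-1.6],0.42]
    - [[0,0,-1.6],0.6]
    - [[0,0,-1.6],0.78]
    - [[0,0,-1.6],0.95]
    - [[0,0,-1.6],1.1]

```text
time: 48.85
tool_pos: [0.5805, 0.0215, 0.1355]
tool_rot: [3.141, -0.0, 1.147]
contact_force: [-0.4, -0.2, 0.1]
opening: 0.0196
grip_force: 30.0
```

```bash
python3 g.py .6044 -.2536 .135 55.1
```

```text
t48.9 pos [0.5805 0.0215 0.1355] rot [ 1.7994e+02 -1.0000e-02  6.5700e+01] F [-0.4 -0.2  0.1] open 0.0196 grip 30.0
shift [-4.014  2.25   0.009] spin 0.185
```

Emit:
step_arm:
  motion:
    - [[-0.2,0.1,0],0.05]
    - [[-0.6,0.34,0],0.12]
    - [[-1.2,0.67,0],0.185]
    - [[-1.8,1.01,0],0.187]
    - [[-2.4,1.35,0],0.187]
    - [[-3.0,1.68,0],0.187]
    - [[-3.5,1.96,0],0.187]
    - [[-3.85,2.16,0],0.187]
    - [[-4.0,2.24,0],0.187]
    - [[-4.01,2.25,0],0.187]

```text
time: 50.1
tool_pos: [0.6057, -0.2532, 0.1345]
tool_rot: [-3.141, -0.0, 0.965]
contact_force: [-0.5, 0.8, -0.1]
opening: 0.0197
grip_force: 30.0
```

Emit:
step_arm:
  motion:
    - [[0,0,0.1],0]
    - [[0,0,0.2],0]
    - [[0,0,0.3],0]
    - [[0,0,0.3],0]
    - [[0,0,0.3],0]

```text
time: 50.72
tool_pos: [0.6059, -0.2531, 0.1166]
tool_rot: [3.141, 0.0, 0.965]
contact_force: [-0.1, 0.3, -0.7]
opening: 0.0194
grip_force: 30.0
```

```bash
cat > ins.py <<'E'
from prof import *
o=robot.observe(); T=o['tool_pos']; u=T[2]-.0385; print(T,'underside %.4f'%u,'F',o['contact_force'].round(1),'rot',np.degrees(o['tool_rot']).round(2))
d=T[:2]-O; print('TCP in stand frame x %.4f y %.4f'%(d@X,d@Y))
for n in('side','top'):
    c=cam(n); G=lambda h:(h[...,0]>40)&(h[...,0]<88)&(h[...,1]>90)&(h[...,2]>50)
    a,b=proj(c,[*T[:2],u+.03]); bs=blobs(c,(int(a)-20,int(b)-20,int(a)+20,int(b)+20),G,4)
    for k in bs[:2]:
        for z in(u+.018,u+.046):
            Q=np.array([onz(c,*p,z)[:2] for p in k['k']])-T[:2]; print(n,'z%.3f'%z,'green rel TCP x %.4f..%.4f y %.4f..%.4f'%((Q@X).min(),(Q@X).max(),(Q@Y).min(),(Q@Y).max()),'A%.0f'%k['A'])
E
python3 ins.py; python3 g.py .6044 -.2536 .1 55.1
```

```text
[ 0.6059 -0.2531  0.1166] underside 0.0781 F [-0.1  0.3 -0.7] rot [179.99   0.    55.29]
TCP in stand frame x -0.0013 y 0.0893
side z0.096 green rel TCP x -0.0103..0.0190 y -0.0148..0.0540 A77
side z0.124 green rel TCP x -0.0178..0.0105 y -0.0545..0.0119 A77
t50.8 pos [ 0.6059 -0.2533  0.1169] rot [179.96   0.    55.28] F [-0.1  0.4 -1.1] open 0.0201 grip 30.0
shift [-0.018 -0.019  0.281] spin 0.003
```

I lower gently to feel the mouth. The plug should enter freely below a TCP height of 0.0865.

Emit:
step_arm:
  motion:
    - [[-0.01,-0.015,0.1],0.003]
    - [[-0.01,-0.015,0.25],0.003]
    - [[-0.01,-0.015,0.4],0.003]
    - [[-0.01,-0.015,0.46],0.003]
    - [[-0.01,-0.015,0.5],0.003]
    - [[-0.01,-0.015,0.53],0.003]
    - [[-0.01,-0.015,0.56],0.003]
    - [[-0.01,-0.015,0.56],0.003]

```text
time: 51.82
tool_pos: [0.6047, -0.2532, 0.083]
tool_rot: [3.142, 0.0, 0.962]
contact_force: [0.3, -0.3, -0.5]
opening: 0.0199
grip_force: 30.0
```

```bash
python3 ins.py
```

```text
[ 0.6047 -0.2532  0.083 ] underside 0.0445 F [ 0.3 -0.3 -0.5] rot [180.    0.   55.1]
TCP in stand frame x -0.0023 y 0.0885
side z0.062 green rel TCP x -0.0099..0.0188 y -0.0155..0.0512 A73
side z0.090 green rel TCP x -0.0170..0.0107 y -0.0536..0.0109 A73
```

No force at underside height 44.5 mm, so the plug is in the socket. I press on.

Emit:
step_arm:
  motion:
    - [[0,0,0.03],0]
    - [[0,0,0.06],0]
    - [[0,0,0.08],0]
    - [[0,0,0.1],0]
    - [[0,0,0.12],0]
    - [[0,0,0.14],0]
    - [[0,0,0.15],0]
    - [[0,0,0.15],0]
  squeeze: 45

```text
time: 52.92
tool_pos: [0.6047, -0.2532, 0.0739]
tool_rot: [-3.142, 0.0, 0.962]
contact_force: [-2.7, 1.0, 3.5]
opening: 0.0197
grip_force: 45.0
```

```bash
python3 ins.py
```

```text
[ 0.6047 -0.2532  0.0739] underside 0.0354 F [-2.7  1.   3.5] rot [-180.      0.     55.11]
TCP in stand frame x -0.0023 y 0.0885
side z0.053 green rel TCP x -0.0114..0.0186 y -0.0163..0.0521 A78
side z0.081 green rel TCP x -0.0184..0.0105 y -0.0540..0.0122 A78
```

Emit:
step_arm:
  motion:
    - [[0,0,0.01],0]
    - [[0,0,0.02],0]
    - [[0,0,0.03],0]
    - [[0,0,0.03],0]

```text
time: 53.52
tool_pos: [0.6047, -0.2532, 0.0725]
tool_rot: [3.141, 0.0, 0.962]
contact_force: [-4.1, 2.6, 6.9]
opening: 0.02
grip_force: 45.0
```

Emit:
step_arm:
  motion:
    - [[0,0,0.01],0]
    - [[0,0,0.01],0]
    - [[0,0,0.01],0]

```text
time: 53.9
tool_pos: [0.6047, -0.2532, 0.0725]
tool_rot: [3.141, 0.0, 0.962]
contact_force: [-4.7, 3.5, 10.9]
opening: 0.0201
grip_force: 45.0
```

Emit:
step_arm:
  motion:
    - [[0,0,0.01],0]
    - [[0,0,0.02],0]
    - [[0,0,0.02],0]
    - [[0,0,0.02],0]

```text
time: 54.4
tool_pos: [0.6047, -0.2532, 0.0725]
tool_rot: [3.141, 0.0, 0.962]
contact_force: [-8.0, 3.9, 17.6]
opening: 0.0196
grip_force: 45.0
```

```bash
python3 ins.py
```

```text
[ 0.6047 -0.2532  0.0725] underside 0.0340 F [-8.   3.9 17.6] rot [179.95   0.01  55.12]
TCP in stand frame x -0.0023 y 0.0885
side z0.052 green rel TCP x -0.0105..0.0186 y -0.0162..0.0522 A77
side z0.080 green rel TCP x -0.0176..0.0106 y -0.0538..0.0124 A77
```

It is a stiff stop at exactly 34.0 mm underside height, so the flange is flush. I relieve the force, release, rise and look.

Emit:
step_arm:
  motion:
    - [[0,0,-0.02],0]
    - [[0,0,-0.04],0]
    - [[0,0,-0.04],0]

```text
time: 54.88
tool_pos: [0.605, -0.2534, 0.0725]
tool_rot: [3.141, -0.0, 0.962]
contact_force: [-0.1, 0.6, 3.0]
opening: 0.0196
grip_force: 45.0
```

Emit:
step_arm:
  motion:
    - [[0,0,0],0]
    - [[0,0,0],0]
    - [[0,0,0],0]
    - [[0,0,0],0]
    - [[0,0,0],0]
    - [[0,0,-0.3],0]
    - [[0,0,-0.8],0]
    - [[0,0,-1.4],0]
    - [[0,0,-2.0],0]
    - [[0,0,-2.2],0]
  hand: 0

```text
time: 56.12
tool_pos: [0.6057, -0.2537, 0.2087]
tool_rot: [3.136, -0.001, 0.962]
contact_force: [0.2, -0.5, 0.3]
opening: 0.0918
grip_force: 0.0
```

Emit:
step_arm:
  motion:
    - [[0.5,-0.5,-0.3],0]
    - [[1.2,-1.2,-0.6],0]
    - [[2.0,-2.0,-0.8],0]
    - [[2.8,-2.8,-0.8],0]
    - [[3.3,-3.3,-0.8],0]
    - [[3.5,-3.5,-0.8],0]
    - [[3.5,-3.5,-0.8],0]
    - [[3.5,-3.5,-0.8],0]

```text
time: 57.12
tool_pos: [0.5529, 0.0378, 0.2525]
tool_rot: [3.141, 0.001, 0.961]
contact_force: [-0.1, -0.1, 0.2]
opening: 0.0915
grip_force: 0.0
```

```bash
python3 n1.py .049; python3 - <<'E'
from prof import *
o=[]
for n,r in(('side',(300,220,370,290)),('top',(315,165,395,235)),('side',(190,170,260,240)),('top',(195,160,265,230))):
    c=cam(n); u,v,a,b=r; o.append(cv2.resize(np.ascontiguousarray(c['pixels'][v:b,u:a,::-1]),(400,300),interpolation=cv2.INTER_CUBIC))
cv2.imwrite('pics/fin.png',np.vstack([np.hstack(o[:2]),np.hstack(o[2:])]))
s=cam('side'); S=np.array([.6044,-.2536])
G=lambda h:(h[...,0]>40)&(h[...,0]<88)&(h[...,1]>90)&(h[...,2]>50)
b=blobs(s,(305,215,345,250),G)[0]
for z in(.052,.080):
    Q=np.array([onz(s,*p,z)[:2] for p in b['k']])-S; print('green z',z,(Q@X).min(),(Q@X).max(),(Q@Y).min(),(Q@Y).max())
rep(s,'sgrip',blobs(s,(222,183,238,206),lambda h:h[...,2]<70),.045,1)
E
```

```text
[0.5529 0.0378 0.2525] [-0.1 -0.1  0.2]
nest1 x [(-42.5, -6.0), (-26.5, 8.8), (19.0, -8.2)] y [(41.0, -5.6), (43.5, -5.5)] [(40.5, -5.7)] [(41.0, -6.6)]
nest0 x [(-42.0, -6.4), (-26.0, 9.8), (20.0, -8.6)] y [(-32.5, 6.1), (-31.0, 6.1)] [(-36.5, 4.7), (-32.5, 5.8), (-30.5, 5.8)] [(-32.5, 7.0), (-30.5, 6.9)]
green z 0.052 -0.009832350102782064 0.016868239871676138 -0.011905516840367577 0.05540475094162427
green z 0.08 -0.016929010967296394 0.008900784895020804 -0.049628203690059 0.015486854737860196
sgrip A151.4 px [229.6 196.1] C [0.488  0.0986] rectC [0.4874 0.1005] size [0.1057 0.0655] long ang 41.3
```

View pics/fin.png

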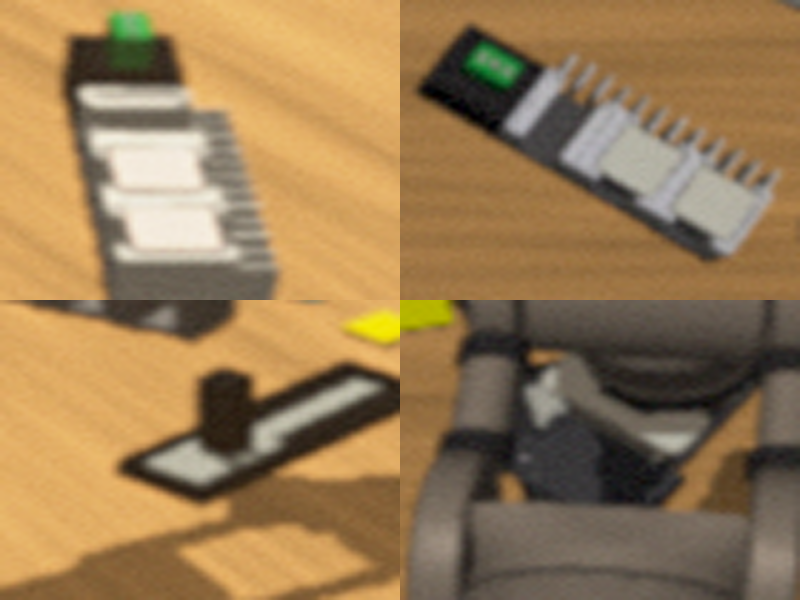

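Everything looks in place: block at (130,40) in the side half, plates flat, lifter in its tray. The block's green edge reads slightly higher than when gripped, so I compare it with the projection expected for a flush block.

```bash
python3 - <<'E'
from prof import *
S=np.array([.6047,-.2532])
for n,roi in(('side',(308,215,345,250)),('top',(318,165,350,195))):
    c=cam(n)
    for vmin in(35,50,80):
        bs=blobs(c,roi,lambda h:(h[...,0]>40)&(h[...,0]<88)&(h[...,1]>80)&(h[...,2]>vmin))
        k=bs[0]; print(n,vmin,'c',k['c'].round(2),'A%.1f'%k['A'],'u %.1f..%.1f v %.1f..%.1f'%(*[f(k['k'][:,0]) for f in(np.min,np.max)],*[f(k['k'][:,1]) for f in(np.min,np.max)]))
    for u in(.034,.037,.040):
        P=np.array([proj(c,np.append(S+a*.01*X+d*.016*Y,u+z)) for a in(-1,1) for d in(-1,1) for z in(.018,.046)],np.float32)
        M=cv2.moments(cv2.convexHull(P)); print(' model u%.3f'%u,'c',round(M['m10']/M['m00'],2),round(M['m01']/M['m00'],2),'A%.0f'%M['m00'],'u %.1f..%.1f v %.1f..%.1f'%(P[:,0].min(),P[:,0].max(),P[:,1].min(),P[:,1].max()))
s=cam('side') # bench-standing reference: stand front wall and plates used as local bias
for P in((O-.022*X-.095*Y-.0022*X),): print('plate0 front-mid predicted',proj(s,np.append(P,.049)))
# vertical profile through the socket part, column through block centre
c=s; u,v=proj(c,np.append(S,.06)); 
for du in(-8,0): print([c['pixels'][r,int(round(u))+du].tolist() for r in range(int(v)-9,int(v)+16)])
E
```

```text
side 35 c [322.39 228.96] A78.9 u 318.7..326.3 v 222.8..235.6
side 50 c [322.39 228.96] A78.9 u 318.7..326.3 v 222.8..235.6
side 80 c [322.44 226.45] A44.3 u 318.9..326.3 v 222.8..230.1
 model u0.034 c 322.5 229.31 A101 u 318.3..326.8 v 222.6..236.0
 model u0.037 c 322.59 228.53 A101 u 318.3..326.9 v 221.8..235.3
 model u0.040 c 322.69 227.74 A101 u 318.4..327.0 v 221.0..234.5
top 35 c [333.3  179.95] A101.2 u 326.8..339.8 v 173.4..186.2
top 50 c [333.44 179.6 ] A86.8 u 327.2..339.7 v 174.1..185.1
top 80 c [333.45 179.62] A64.4 u 328.1..338.9 v 174.7..184.6
 model u0.034 c 332.68 180.94 A80 u 326.3..339.1 v 175.0..186.8
 model u0.037 c 332.86 180.75 A80 u 326.4..339.3 v 174.8..186.6
 model u0.040 c 333.05 180.55 A81 u 326.6..339.5 v 174.6..186.5
plate0 front-mid predicted (np.float64(322.3030727304222), np.float64(272.84681434468064))
[[222, 166, 97], [227, 172, 103], [225, 170, 97], [229, 176, 105], [230, 179, 105], [230, 176, 97], [201, 152, 88], [136, 100, 63], [72, 58, 40], [53, 42, 31], [51, 40, 30], [53, 44, 30], [52, 45, 31], [58, 42, 33], [55, 43, 33], [57, 43, 32], [56, 44, 32], [60, 43, 35], [90, 80, 69], [149, 140, 123], [190, 181, 162], [188, 180, 162], [168, 157, 141], [124, 117, 104], [99, 88, 78]]
[[218, 170, 100], [194, 175, 106], [156, 178, 115], [129, 177, 118], [118, 177, 118], [111, 177, 108], [101, 173, 98], [79, 145, 76], [63, 110, 51], [52, 76, 34], [54, 75, 36], [54, 74, 31], [54, 75, 33], [55, 76, 36], [55, 68, 35], [53, 53, 33], [55, 43, 31], [57, 44, 30], [95, 84, 73], [151, 142, 127], [182, 174, 156], [202, 194, 178], [220, 211, 192], [212, 202, 184], [156, 147, 133]]
```

This matches flush within about 1 mm. To be certain, I press the block's top once with closed fingers; flush means contact at TCP 0.097.

Emit:
step_arm:
  motion:
    - [[-0.3,0.3,0],0]
    - [[-0.9,0.9,0],0]
    - [[-1.7,1.7,0],0]
    - [[-2.5,2.5,0],0]
    - [[-3.1,3.1,0.2],0]
    - [[-3.5,3.5,0.5],0]
    - [[-3.5,3.5,1.0],0]
    - [[-3.5,3.5,1.5],0]
    - [[-3.5,3.5,1.8],0]
    - [[-3.5,3.5,1.8],0]
  hand: 255

```text
time: 58.82
tool_pos: [0.6039, -0.2528, 0.1431]
tool_rot: [-3.138, 0.0, 0.962]
contact_force: [0.5, -0.3, 1.1]
opening: 0.0011
grip_force: 0.0
```

Emit:
step_arm:
  motion:
    - [[0,0,0],0]
    - [[0,0,0],0]

```text
time: 59.08
tool_pos: [0.6053, -0.2534, 0.1461]
tool_rot: [3.139, -0.0, 0.962]
contact_force: [0.7, -0.4, 1.0]
opening: 0.0005
grip_force: 0.0
```

```bash
python3 g.py .6047 -.2532 .1 55.1
```

```text
t59.1 pos [ 0.6053 -0.2534  0.1461] rot [ 1.7987e+02 -1.0000e-02  5.5110e+01] F [ 0.7 -0.4  1. ] open 0.0005 grip 0.0
shift [-0.002 -0.01   0.768] spin 0.0
```

Emit:
step_arm:
  motion:
    - [[0,-0.01,0.2],0]
    - [[0,-0.01,0.4],0]
    - [[0,-0.01,0.6],0]
    - [[0,-0.01,0.7],0]
    - [[0,-0.01,0.76],0]
    - [[0,-0.01,0.79],0]
    - [[0,-0.01,0.82],0]
    - [[0,-0.01,0.83],0]
    - [[0,-0.01,0.83],0]

```text
time: 60.2
tool_pos: [0.6043, -0.2529, 0.0972]
tool_rot: [3.14, 0.0, 0.962]
contact_force: [-5.3, 1.7, 10.4]
opening: 0.0004
grip_force: 5.3
```

Emit:
step_arm:
  motion:
    - [[0,0,0.01],0]
    - [[0,0,0.02],0]
    - [[0,0,0.02],0]
    - [[0,0,0.02],0]

```text
time: 60.7
tool_pos: [0.6044, -0.2529, 0.0972]
tool_rot: [3.139, 0.0, 0.962]
contact_force: [-6.7, 3.6, 17.3]
opening: 0.0005
grip_force: 8.4
```

It stops hard at TCP 0.0972, so the block top is at 80 mm and the flange is flush. I rise clear, do a final check and hand in.

Emit:
step_arm:
  motion:
    - [[0,0,-0.1],0]
    - [[0,0,-0.4],0]
    - [[0,0,-0.9],0]
    - [[0,0,-1.5],0]
    - [[0,0,-2.0],0]
    - [[0,0,-2.4],0]
    - [[0,0,-2.5],0]
    - [[0,0,-2.5],0]
    - [[0,0,-2.5],0]

```text
time: 61.82
tool_pos: [0.6038, -0.2526, 0.2424]
tool_rot: [-3.139, 0.0, 0.962]
contact_force: [-0.3, 1.2, 0.1]
opening: 0.0004
grip_force: 0.0
```

```bash
python3 n1.py .049 | cut -c1-120; python3 -c "
from m import *
s=cam('side'); k=blobs(s,(308,215,345,250),lambda h:(h[...,0]>40)&(h[...,0]<88)&(h[...,1]>80)&(h[...,2]>50)); print(k[0]['c'] if k else 'occluded')
rep(s,'sgrip',blobs(s,(222,183,238,206),lambda h:h[...,2]<70),.045,1)
print(robot.observe()['tool_pos'],robot.hand_in())"
```

```text
[ 0.6038 -0.2526  0.2424] [-0.3  1.2  0.1]
nest1 x [(-25.5, 5.0)] y [(-12.0, -4.9)] [] []
nest0 x [(-26.0, 10.1), (20.0, -9.3)] y [(-32.5, 5.9)] [(-36.5, 4.8), (-30.0, 6.2)] [(-30.0, 6.5)]
[322.3294 229.2927]
sgrip A142.7 px [229.6 196.1] C [0.488  0.0987] rectC [0.4877 0.1013] size [0.1011 0.0649] long ang 40.5
the job is handed in; nothing more can be done
[ 0.6039 -0.2527  0.2425] None
```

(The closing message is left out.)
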